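# Pry up the hammer die and shim it

### The arm

A 6-joint arm with a two-finger parallel gripper is mounted at the origin on the work surface. World frame = base frame: x ahead of the robot, y to its left, z up, the work surface at z = 0. Lengths are in m, angles in rad, forces in N, time in s.
With the tool pointing down it reaches from about 0.325 to 0.75 m from the base axis. Payload 7.6 kg.
Tool frame: the origin (TCP) lies at the very end of the fingers, on their centre line; the grasp point (between the pads) lies 19 mm behind it (arm.grip_point_offset is the distance from the TCP to the grasp point, in m); z points along the fingers, y is the direction in which the jaws open and shut (so a half turn about z gives the same grasp; the last joint's range is limited). The gripper opens to 85 mm and grips with 20 to 120 N. Pads are 22 mm wide; open, the fingers measure 114 mm over their backs; the gripper's body (76 mm by 85 mm) begins 54 mm behind the grasp point. The pads swing forward as they close: fully open they stand 13 mm farther back than shut.
Start: joints at [1.174, 0.052, 1.401, -0, 1.689, -0.07], TCP at [0.169, 0.497, 0.231] pointing down, gripper open.
Joint ranges: [-2.9, 2.9], [-0.91, 2.17], [0.12, 2.37], [-1.06, 4.2], [0.26, 2.73], [-2.93, 2.93]. Speed limits (rad/s): [2.57, 2.57, 3.01, 3.14, 3.14, 3.14].

### API

Orientations are given as a rotation vector (axis times angle).
In Python, from cell import sense, vision, job_done, arm gives the robot as it stands.
- The arm moves only by the tool apply_moves, never from a script. Its argument "plan" is a list of rows, each an object with "jaw": the gripper command: -1 is fully open, 1 is shut, values between are in proportion; "offset": the shift along the world's x, y, z scaled (see below), a list of three; "roll": the turn about the world's z scaled (see below). A call has 1 to 20 rows; each row shifts and turns the commanded pose from where the row before left it; what a row does not reach is not made up. The controller multiplies each number of a shift by 0.4 m and each number of a turn by 45 degrees. A row lasts 1/12 s, in which the tool goes at most 41.7 mm and 7.16 degrees, less where a joint would pass 70% of its speed; a pose out of reach is approached as far as the arm can. A call with a number of a shift or a turn outside -1 to 1 is refused whole. A call with a gripper value outside its range is refused whole. The fingers move at their own pace and stop on an object; the grip force is fixed at half the most. Time passes only in rows, so rows that do not move let the fingers close. It gives the time, the measured TCP pose, the force and the opening at its end, in the units of the state.
- sense(): the state, without advancing time (a new reading comes with each control period).
- vision.read_camera(name): name is "side" or "top" or "wrist"; returns a dict with "image" (400x640x3 uint8, red, green, blue), "intrinsics" (3x3 intrinsics, pixels), "cam_to_world" (4x4, takes a point from camera to world coordinates). Camera axes: x right, y down, z forward; pixel columns grow to the right and rows downward; lengths in m; the calibration is good to about 2 mm. A picture is of the moment at which its call begins. There is no depth.
- job_done(): hands the job in, once; it reports no verdict.
The state is a dict: "time": time; "joint_pos": joint angles; "qvel": joint speeds; "joint_torque": joint torques, N m; "tool_pos": TCP position; "tool_rot": TCP orientation; "wrist_force": force on the tool from outside, world axes, zero at the start; "ft_torque": the same for the moment, N m; "grip_width": opening from 0.0 (shut) to 1.0 (fully open).
Only numpy, scipy, OpenCV 4.12 (cv2) and the standard library are available. Lean on these libraries where they do the work, as an engineer would, in place of code of your own. Each camera call takes 0.05 s, during which the arm holds its last target.

### The job

With the blue-handled pry bar laid over the red fulcrum and its toe under the dark die block's lug, lever the block's front up (not with the gripper) and let go: the bar's weight keeps it up. Then slide the thin brass shim, not the thick dark packer, flat along the bench, tongue first and square, about 25 mm under the raised front edge on the half without the lug. Leave it there, the block still propped and not shifted along the bench.

Things in the scene. Friction and masses are not known exactly. Their poses are not given: they have to be found in the camera images.
- die: Dark steel block, 2.8 kg, loose, 110 (x) x 180 (y) x 45 mm high. Origin: centre of underside. Front face x = -55 mm, towards the robot. Lug at y = +20 to +80 mm sticks out to x = -90; its underside is 38 mm above the bench, top 50. The shim goes under the front edge near y = -50. Levered, the block turns on its rear bottom edge; the front edge rises about 14 mm with the bar's tail on the bench.
- fulcrum: Red block with round steel top, fixed to the bench 44 to 56 mm in front of the lug's end, within 6 mm of the lug's centre line. 24 mm thick (x), 50 mm wide (y), on a 50 x 50 x 6 mm foot; the top is a half round of radius 12 mm along y, crest 42 mm above the bench. Origin: centre of underside, below the crest. +x points to the die, square to its front.
- bar: Pry bar, 0.9 kg, flat underside. Origin: on the underside at the centre of mass, in the handle: grip here. +x points to the toe. Steel blade 18 wide x 8 thick, x = +25 to tip at +225 mm; blue handle 26 wide x 22 high, x = -115 (tail) to +25. Put 20 mm of toe under the lug: pitched 20 deg toe down it clears lug and fulcrum by 4 mm. Lower the tail to the bench (9 deg toe up); its weight then holds.
- shim: Thin brass plate 70 (x) x 40 (y) x 6 mm, 0.14 kg, with an upright grip fin 10 mm thick (y), from x = -33 to -3 mm, its top 42 mm above the underside. Origin: centre of the underside. +x points to the free tongue end (x = +35 mm), which goes under the block first. A dark steel packer of the same outline, 22 mm thick, lies near: not wanted.
Mind the look-alikes: they are no part of the job. What is meant by the shim is not green, and is the smaller of those in its own colour.

How it is judged:
By the outcome, as a careful person would: the job done as asked, in the order asked, and still so for the second after the job is handed in, with the robot touching nothing.
It also fails if it takes over 64 s, if anything falls off the work surface, if the arm or the gripper's body presses on something with over 40 N, if the wrist force passes 120 N, or if a joint passes its speed limit or range.

## Working session

There is one attempt and no reset: what is moved stays moved. The work goes in short steps, Python scripts to look and compute and a tool call to move; the robot and the scene stay as the last step left them, time stands still between calls to the robot, and variables do not carry over. Pictures are saved under pics/ and viewed, and the job is handed in when it is done.

Besides the shell and the picture viewer there is one more tool, called after "Call:" as name(argument=value, ...), one argument or row to a line, values as JSON. apply_moves: Moves the arm, as the interface text tells. Shifts and turns lie within -1 to 1; 1 stands for 0.4 m of shift or 45 degrees of turn. Its arguments: {"type":"object","properties":{"plan":{"type":"array"}},"required":["plan"]}

```bash
ls -la; mkdir -p pics; python3 - <<'E'
from cell import sense,vision,arm
import cv2
s=sense();print(s)
print([a for a in dir(arm) if a[0]!='_'])
for n in ['side','top','wrist']:
    d=vision.read_camera(n);cv2.imwrite(f'pics/{n}0.png',d['image'][:,:,::-1]);print(n,d['intrinsics'].tolist(),d['cam_to_world'].round(4).tolist())
E
```

```text
total 12
drwxr-xr-x  3 agent agent 4096 Dec  6 16:57 .
drwxr-xr-x 23 root  root  4096 Dec  6 16:57 ..
drwxr-xr-x  2 agent agent 4096 Dec  6 16:57 pics
{'time': 0.0, 'joint_pos': array([ 1.17369655e+00,  5.28011646e-02,  1.40175724e+00,  6.78608111e-06,
        1.68859908e+00, -7.03001667e-02]), 'qvel': array([-9.77695365e-04, -2.63079358e-05, -3.99285307e-04,  9.19910164e-04,
       -1.62167998e-03,  1.05023839e-03]), 'joint_torque': array([-1.52798777e-03, -3.81675625e+01, -3.60178792e+01, -3.63331656e-04,
        6.47825291e-03, -9.11641877e-06]), 'tool_pos': array([0.16838801, 0.49693425, 0.23047465]), 'tool_rot': array([-5.10992975e-01, -3.09938170e+00,  2.38848714e-03]), 'wrist_force': array([ 0.27196522,  0.38655378, -0.19617044]), 'ft_torque': array([-0.01931703, -0.04769218, -0.0132319 ]), 'grip_width': 0.9976084295817099}
['Unreachable', 'grip_point_offset']
side [[382.246584049987, 0.0, 320.94484893222267], [0.0, 382.246584049987, 203.86940821035617], [0.0, 0.0, 1.0]] [[0.9468, -0.1941, 0.2566, 0.3441], [-0.3212, -0.6195, 0.7163, -0.5563], [0.0199, -0.7606, -0.6489, 0.5961], [0.0, 0.0, 0.0, 1.0]]
top [[424.006153934273, 0.0, 324.7784727899579], [0.0, 424.006153934273, 201.59687089810757], [0.0, 0.0, 1.0]] [[0.0065, -0.9907, 0.1356, 0.4421], [-1.0, -0.0067, -0.0008, 0.0687], [0.0017, -0.1356, -0.9908, 1.0053], [0.0, 0.0, 0.0, 1.0]]
wrist [[301.47264054420026, 0.0, 321.87591884433687], [0.0, 301.47264054420026, 201.12681022730436], [0.0, 0.0, 1.0]] [[0.3213, 0.9137, 0.249, 0.1048], [0.947, -0.3098, -0.0851, 0.5178], [-0.0006, 0.2631, -0.9648, 0.3745], [0.0, 0.0, 0.0, 1.0]]
```

View pics/top0.png

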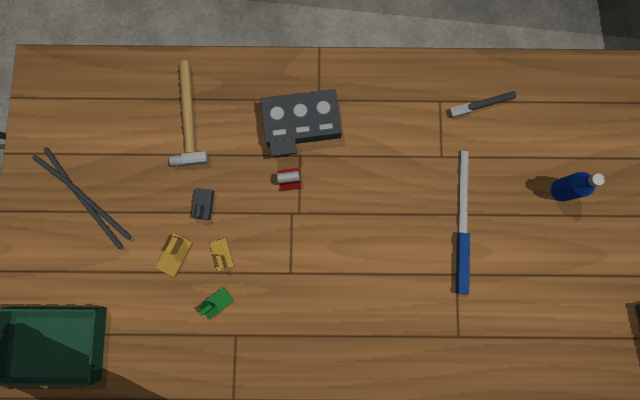

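View pics/side0.png

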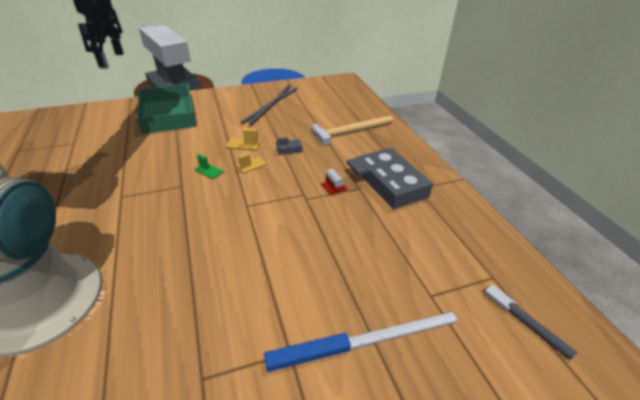

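View pics/wrist0.png

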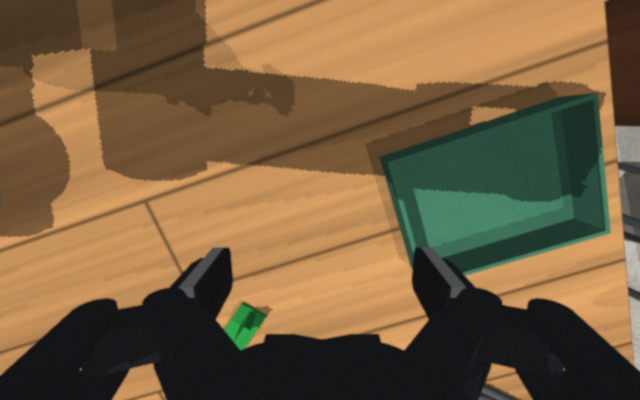

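```bash
cat > h.py <<'E'
import numpy as np,cv2
from cell import sense,vision
def cam(n):
    return vision.read_camera(n)
def ray(d,u,v,z=0.):
    K=d['intrinsics'];T=d['cam_to_world']
    r=T[:3,:3]@np.linalg.solve(K,np.array([u,v,1.]));o=T[:3,3]
    return o+r*(z-o[2])/r[2]
def proj(d,P):
    P=np.atleast_2d(P);T=d['cam_to_world'];c=(P-T[:3,3])@T[:3,:3];q=c@d['intrinsics'].T
    return q[:,:2]/q[:,2:]
def crop(d,name,u0,v0,u1,v1,s):
    im=d['image'][v0:v1,u0:u1,::-1]
    cv2.imwrite('pics/'+name,cv2.resize(im,None,fx=s,fy=s,interpolation=cv2.INTER_CUBIC))
E
python3 - <<'E'
from h import *
d=cam('top');crop(d,'t1.png',150,80,350,230,4);crop(d,'t2.png',140,190,260,330,4);crop(d,'t3.png',430,140,500,300,3)
for u,v in [(463,151),(463,233),(462,293),(283,145),(289,179),(221,255),(174,254)]: print(u,v,ray(d,u,v,0.02))
d=cam('side');crop(d,'s1.png',190,110,450,220,3)
E
```

```text
463 151 [ 0.70102267 -0.26097819  0.02      ]
463 233 [ 0.50549988 -0.25359936  0.02      ]
462 293 [ 0.36879403 -0.24616021  0.02      ]
283 145 [0.71275594 0.16865753 0.02      ]
289 179 [0.63028698 0.15284744 0.02      ]
221 255 [0.45114548 0.30635089 0.02      ]
174 254 [0.45272772 0.41473288 0.02      ]
```

View pics/t1.png

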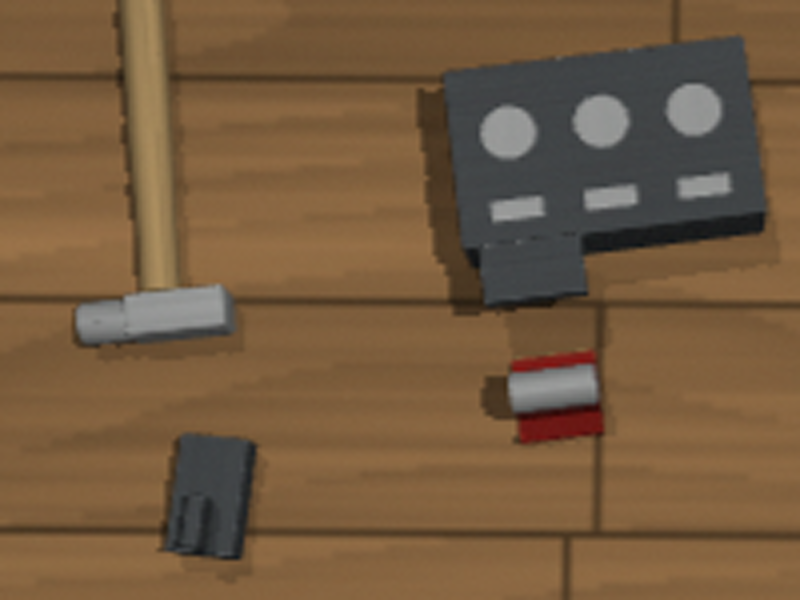

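View pics/t2.png

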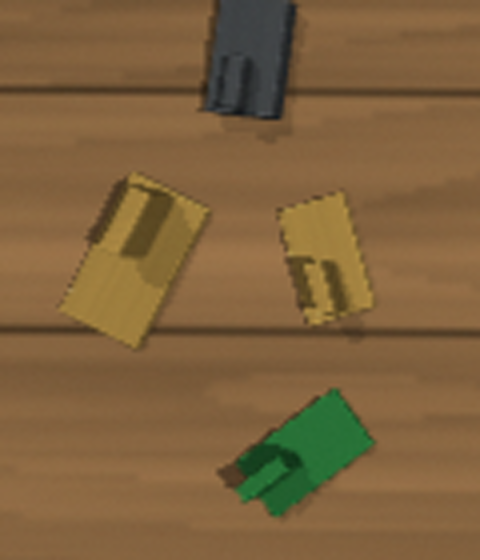

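View pics/s1.png

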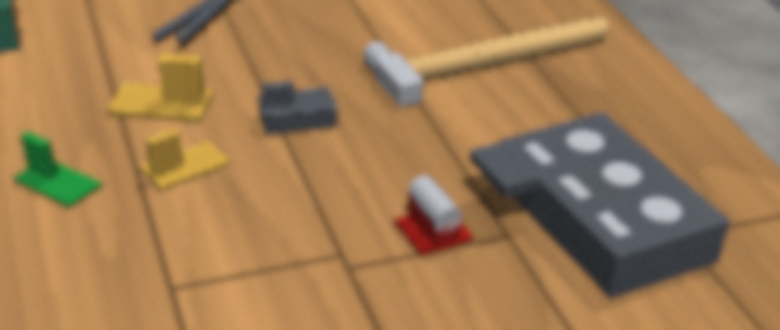

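View pics/t3.png

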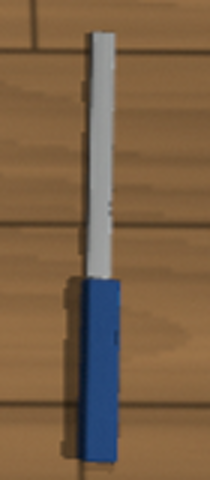

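```bash
cat > fit.py <<'E'
from h import *
from scipy.optimize import least_squares
def fit(x0,obs):
    # obs: list (cam dict, local pts Nx3, px Nx2)
    def place(p,L):
        c,s=np.cos(p[2]),np.sin(p[2]);L=np.array(L,float);W=L.copy()
        W[:,0]=p[0]+c*L[:,0]-s*L[:,1];W[:,1]=p[1]+s*L[:,0]+c*L[:,1];return W
    f=lambda p:np.concatenate([(proj(d,place(p,L))-np.array(px)).ravel() for d,L,px in obs])
    r=least_squares(f,x0,x_scale=[.01,.01,.05],loss='soft_l1');return r.x,r.fun.reshape(-1,2)
E
python3 - <<'E'
from fit import *
t=cam('top');s=cam('side')
T=lambda a,o,k:np.array(a)/k-0.5+0.5/k+np.array(o)
o1=(150,80);o2=(140,190);o3=(430,140);os=(190,110)
P=lambda n,r:print(n,r[0][:2].round(4),np.degrees(r[0][2]).round(2),r[1].round(1).tolist())
Ld=[(.055,.09,.045),(.055,-.09,.045),(-.055,-.09,.045),(-.055,.09,.045),(-.09,.08,.05),(-.09,.02,.05)]
pt=T([(445,73),(742,38),(765,213),(465,248),(485,303),(587,293)],o1,4)
Ls=[(.055,.09,.045),(.055,-.09,.045),(-.055,-.09,.045),(-.055,-.09,0)]
ps=T([(600,115),(727,222),(612,258),(612,295)],os,3)
P('die top',fit([.75,.13,0],[(t,Ld,pt)]));P('die both',fit([.75,.13,0],[(t,Ld,pt),(s,Ls,ps)]))
Lf=[(.025,.025,.006),(.025,-.025,.006),(-.025,-.025,.006),(-.025,.025,.006)]
pf=T([(510,362),(594,351),(603,434),(518,443)],o1,4)
P('ful foot',fit([.63,.15,0],[(t,Lf,pf)]))
fs=T([(413,250),(471,235),(395,222)],os,3)
P('ful both',fit([.63,.15,0],[(t,Lf,pf),(s,[(-.025,-.025,.006),(.025,-.025,.006),(-.025,.025,.006)],fs)]))
Lb=[(.225,.009,.008),(.225,-.009,.008),(-.115,.013,.022),(-.115,-.013,.022),(.025,.013,.022),(.025,-.013,.022)]
pb=T([(88,33),(115,33),(80,458),(116,462),(84,279),(119,280)],o3,3)
P('bar',fit([.45,-.25,0],[(t,Lb,pb)]))
Lh=[(.035,.02,.006),(.035,-.02,.006),(-.035,-.02,.006),(-.035,.02,.006)]
ph=T([(278,211),(343,191),(374,304),(309,325)],o2,4)
P('shim',fit([.45,.3,0],[(t,Lh,ph)]))
E
```

```text
die top [0.7784 0.1258] 7.37 [[-0.6, -0.5], [0.7, -0.6], [0.8, 0.3], [-0.8, 0.6], [-0.2, 0.4], [0.1, -0.2]]
die both [0.7776 0.1261] 7.4 [[-0.7, -0.2], [0.5, -0.3], [0.7, 0.6], [-0.9, 0.9], [-0.3, 0.7], [0.0, 0.1], [1.3, -1.5], [1.3, -0.5], [1.6, -0.4], [-1.2, 2.0]]
ful foot [0.633  0.1548] 7.05 [[0.1, -0.1], [-0.2, 0.3], [-0.2, -0.1], [0.2, 0.0]]
ful both [0.6324 0.1548] 6.37 [[0.2, -0.0], [-0.1, 0.6], [-0.3, 0.3], [0.1, 0.2], [2.0, 0.2], [0.6, 0.2], [-0.6, -1.7]]
bar [ 0.4816 -0.2529] -3.41 [[0.8, -0.7], [-0.8, -0.2], [0.2, 1.2], [-0.4, 0.7], [0.3, -0.5], [-0.1, -0.1]]
shim [0.4536 0.3096] 17.62 [[-0.2, -0.2], [0.0, -0.2], [0.3, 0.3], [-0.1, 0.2]]
```

```bash
cat >> h.py <<'E'
from scipy.spatial.transform import Rotation as R
def st():
    s=sense();M=R.from_rotvec(s['tool_rot']).as_matrix()
    print('t%.2f'%s['time'],'pos',s['tool_pos'].round(4),'ydir',np.degrees(np.arctan2(M[1,1],M[0,1])).round(2),'zax',M[:,2].round(3),'F',s['wrist_force'].round(1),'T',s['ft_torque'].round(2),'g',round(s['grip_width'],3),'j6',s['joint_pos'].round(2));return s
E
python3 -c "
from h import *
st()"
```

```text
t0.35 pos [0.1685 0.4972 0.2311] ydir 71.27 zax [-0. -0. -1.] F [ 0.4 -0.3  0.1] T [-0.02  0.02  0.01] g 1.003 j6 [ 1.17  0.05  1.4  -0.    1.69 -0.07]
```

Call:
apply_moves(
  plan=[
    {"jaw": -1, "offset": [0.07, -0.07, 0], "roll": 0.034},
    {"jaw": -1, "offset": [0.07, -0.07, 0], "roll": 0.034},
    {"jaw": -1, "offset": [0.07, -0.07, 0], "roll": 0.034},
    {"jaw": -1, "offset": [0.07, -0.07, 0], "roll": 0.034},
    {"jaw": -1, "offset": [0.07, -0.07, 0], "roll": 0.034},
    {"jaw": -1, "offset": [0.07, -0.07, 0], "roll": 0.034},
    {"jaw": -1, "offset": [0.07, -0.07, 0], "roll": 0.034},
    {"jaw": -1, "offset": [0.07, -0.07, 0], "roll": 0.034},
    {"jaw": -1, "offset": [0.07, -0.07, 0], "roll": 0.034},
    {"jaw": -1, "offset": [0.07, -0.07, 0], "roll": 0.034},
  ],
)

```text
time: 1.18
tool_pos: [0.4496, 0.2155, 0.2315]
tool_rot: [0.092, 3.14, 0.001]
wrist_force: [0.0, 0.5, 0.5]
grip_width: 0.997
```

Call:
apply_moves(
  plan=[
    {"jaw": -1, "offset": [0.007, -0.0975, -0.02], "roll": 0},
    {"jaw": -1, "offset": [0.007, -0.0975, -0.02], "roll": 0},
    {"jaw": -1, "offset": [0.007, -0.0975, -0.02], "roll": 0},
    {"jaw": -1, "offset": [0.007, -0.0975, -0.02], "roll": 0},
    {"jaw": -1, "offset": [0.007, -0.0975, -0.02], "roll": 0},
    {"jaw": -1, "offset": [0.007, -0.0975, -0.02], "roll": 0},
    {"jaw": -1, "offset": [0.007, -0.0975, -0.02], "roll": 0},
    {"jaw": -1, "offset": [0.007, -0.0975, -0.02], "roll": 0},
    {"jaw": -1, "offset": [0.007, -0.0975, -0.02], "roll": 0},
    {"jaw": -1, "offset": [0.007, -0.0975, -0.02], "roll": 0},
    {"jaw": -1, "offset": [0.007, -0.0975, -0.02], "roll": 0},
    {"jaw": -1, "offset": [0.007, -0.0975, -0.02], "roll": 0},
    {"jaw": -1, "offset": [0, 0, 0], "roll": 0},
    {"jaw": -1, "offset": [0, 0, 0], "roll": 0},
  ],
)

```text
time: 2.35
tool_pos: [0.4814, -0.2522, 0.1342]
tool_rot: [-0.099, -3.138, -0.002]
wrist_force: [-0.9, 1.0, 0.3]
grip_width: 0.999
```

```bash
python3 -c "
from h import *
s=st()
d=cam('wrist');crop(d,'w1.png',0,0,640,400,1.25)
b=np.array([.4816,-.2529]);a=np.radians(-3.41);c=np.array([np.cos(a),np.sin(a)]);n=np.array([-c[1],c[0]])
for x,y,z in [(.225,.009,.008),(.225,-.009,.008),(.025,.013,.022),(.025,-.013,.022)]:
  print(proj(d,np.r_[b+x*c+y*n,z])*1.25)
"
```

```text
t2.35 pos [ 0.4814 -0.2522  0.1342] ydir 86.39 zax [-0.002  0.001 -1.   ] F [-0.9  1.   0.3] T [ 0.01 -0.06 -0.02] g 0.999 j6 [-0.55  0.16  1.48  0.    1.5  -2.06]
[[413.04532167 487.36665559]]
[[392.93440534 487.46125307]]
[[420.19613221 281.68876792]]
[[384.09986469 281.84018646]]
```

View pics/w1.png

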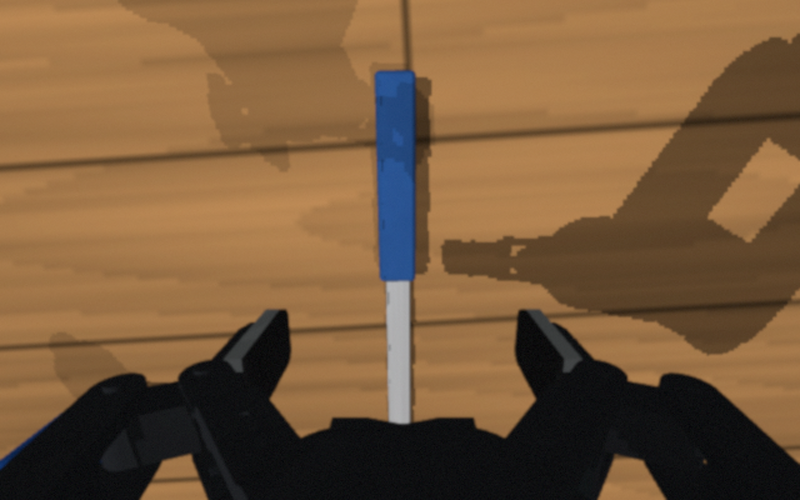

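```bash
python3 -c "
from fit import *
d=cam('wrist')
L=[(-.115,.013,.022),(-.115,-.013,.022),(.025,.013,.022),(.025,-.013,.022)]
px=np.array([(414,71),(376,71),(415,279),(380.5,280)])/1.25
p,r=fit([.48,-.25,-.06],[(d,L,px)]);print(p,np.degrees(p[2]),r)
"
```

```text
[ 0.4820406  -0.25503157 -0.05218518] -2.9899906581828124 [[ 1.4341756  -0.96452204]
 [-1.46460071 -0.64190224]
 [ 0.60616639  1.90409717]
 [-0.59339784  1.37070974]]
```

Call:
apply_moves(
  plan=[
    {"jaw": -1, "offset": [0.001, -0.005, -0.05], "roll": 0.013},
    {"jaw": -1, "offset": [0, 0, -0.05], "roll": 0},
    {"jaw": -1, "offset": [0, 0, -0.05], "roll": 0},
    {"jaw": -1, "offset": [0, 0, -0.05], "roll": 0},
    {"jaw": -1, "offset": [0, 0, -0.05], "roll": 0},
    {"jaw": -1, "offset": [0, 0, -0.04], "roll": 0},
    {"jaw": -1, "offset": [0, 0, -0.02], "roll": 0},
    {"jaw": -1, "offset": [0, 0, -0.01], "roll": 0},
    {"jaw": -1, "offset": [0, 0, 0], "roll": 0},
    {"jaw": 1, "offset": [0, 0, 0], "roll": 0},
    {"jaw": 1, "offset": [0, 0, 0], "roll": 0},
    {"jaw": 1, "offset": [0, 0, 0], "roll": 0},
    {"jaw": 1, "offset": [0, 0, 0], "roll": 0},
    {"jaw": 1, "offset": [0, 0, 0], "roll": 0},
    {"jaw": 1, "offset": [0, 0, 0], "roll": 0},
    {"jaw": 1, "offset": [0, 0, 0], "roll": 0},
    {"jaw": 1, "offset": [0, 0, 0], "roll": 0},
  ],
)

```text
time: 3.87
tool_pos: [0.4831, -0.2539, 0.0086]
tool_rot: [0.078, 3.139, -0.004]
wrist_force: [-1.1, -3.1, 5.9]
grip_width: 0.286
```

```bash
python3 -c "
from h import *
s=st()"
```

```text
t3.87 pos [ 0.4831 -0.2539  0.0086] ydir 87.14 zax [ 0.002 -0.002 -1.   ] F [-1.1 -3.1  5.9] T [-0.66  0.23 -0.03] g 0.286 j6 [-0.55  0.3   1.58 -0.    1.25 -2.07]
```

Call:
apply_moves(
  plan=[
    {"jaw": 1, "offset": [0, 0, 0.02], "roll": 0},
    {"jaw": 1, "offset": [0, 0, 0.04], "roll": 0},
    {"jaw": 1, "offset": [0, 0, 0.05], "roll": 0},
    {"jaw": 1, "offset": [0, 0, 0.05], "roll": 0},
    {"jaw": 1, "offset": [0, 0, 0.05], "roll": 0},
    {"jaw": 1, "offset": [0, 0, 0.04], "roll": 0},
    {"jaw": 1, "offset": [0, 0, 0], "roll": 0},
    {"jaw": 1, "offset": [0, 0, 0], "roll": 0},
  ],
)

```text
time: 4.53
tool_pos: [0.4821, -0.2522, 0.1064]
tool_rot: [-0.078, -3.139, -0.002]
wrist_force: [-0.3, 1.0, -9.2]
grip_width: 0.285
```

```bash
python3 -c "
from h import *
s=st();d=cam('side');crop(d,'s2.png',220,150,540,390,2.5)"
```

```text
t4.53 pos [ 0.4821 -0.2522  0.1064] ydir 87.17 zax [-0.001  0.001 -1.   ] F [-0.3  1.  -9.2] T [-0.01  0.04  0.01] g 0.285 j6 [-0.55  0.18  1.51  0.    1.45 -2.07]
```

View pics/s2.png

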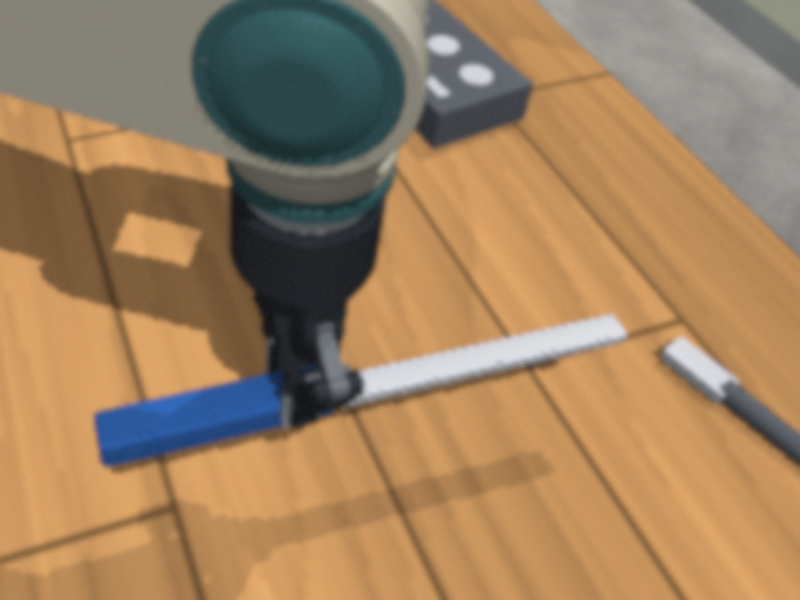

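Call:
apply_moves(
  plan=[
    {"jaw": 1, "offset": [0, 0.048, 0], "roll": 0.124},
    {"jaw": 1, "offset": [0, 0.048, 0], "roll": 0.124},
    {"jaw": 1, "offset": [0, 0.048, 0], "roll": 0.124},
    {"jaw": 1, "offset": [0, 0.048, 0], "roll": 0.124},
    {"jaw": 1, "offset": [0, 0.048, 0], "roll": 0.124},
    {"jaw": 1, "offset": [0, 0.048, 0], "roll": 0.124},
    {"jaw": 1, "offset": [0, 0.048, 0], "roll": 0.124},
    {"jaw": 1, "offset": [0, 0.048, 0], "roll": 0.124},
    {"jaw": 1, "offset": [0, 0.048, 0], "roll": 0.124},
    {"jaw": 1, "offset": [0, 0, -0.06], "roll": 0},
    {"jaw": 1, "offset": [0, 0, -0.06], "roll": 0},
    {"jaw": 1, "offset": [0, 0, -0.05], "roll": 0},
    {"jaw": 1, "offset": [0, 0, -0.01], "roll": 0},
    {"jaw": 1, "offset": [0, 0, 0], "roll": 0},
  ],
)

```text
time: 5.75
tool_pos: [0.4801, -0.0793, 0.0321]
tool_rot: [1.26, -2.872, -0.007]
wrist_force: [-0.0, -0.2, -8.5]
grip_width: 0.287
```

```bash
cat > geo.py <<'E'
from h import *
die=np.array([.778,.126]);a=np.radians(7.4)
ex=np.array([np.cos(a),np.sin(a)]);ey=np.array([-ex[1],ex[0]])
E=die-.09*ex+.05*ey
F=np.array([.633,.1548])
def bar_pts(o,yaw,pitch,pts):  # o=bar origin world 3d; pitch toe-down positive
    M=R.from_euler('ZY',[yaw,pitch],degrees=True).as_matrix()
    return np.array(o)+np.array(pts)@M.T
def rel(p): return np.array([(np.array(p)[:2]-E)@ex,(np.array(p)[:2]-E)@ey])*1000
E
python3 -c "
from geo import *
print('E',E,'F rel',rel(F))
s=st();d=cam('top');crop(d,'t4.png',230,80,430,230,4)
p=s['tool_pos'];o=[p[0],p[1],p[2]-.0086]
M=R.from_rotvec(s['tool_rot']).as_matrix();y=np.degrees(np.arctan2(M[1,1],M[0,1]))-90
q=bar_pts(o,y,0,[(.225,.009,.008),(.225,-.009,.008)]);print(rel(bar_pts(o,y,0,[(.225,0,0)])[0]));print((proj(d,q)-[230,80])*4)
d=cam('side');crop(d,'s3.png',250,110,490,290,3.3)
"
```

```text
E [0.68230982 0.16399195] F rel [-50.08300536  -2.76450902]
t5.75 pos [ 0.4801 -0.0793  0.0321] ydir 137.38 zax [-0.007  0.002 -1.   ] F [-0.  -0.2 -8.5] T [ 0.01 -0.1  -0.04] g 0.287 j6 [-0.24  0.12  1.74  0.    1.29 -2.64]
[-59.4977076  -70.61385664]
[[337.84471336 400.57049647]
 [358.91512049 378.41633227]]
```

View pics/t4.png

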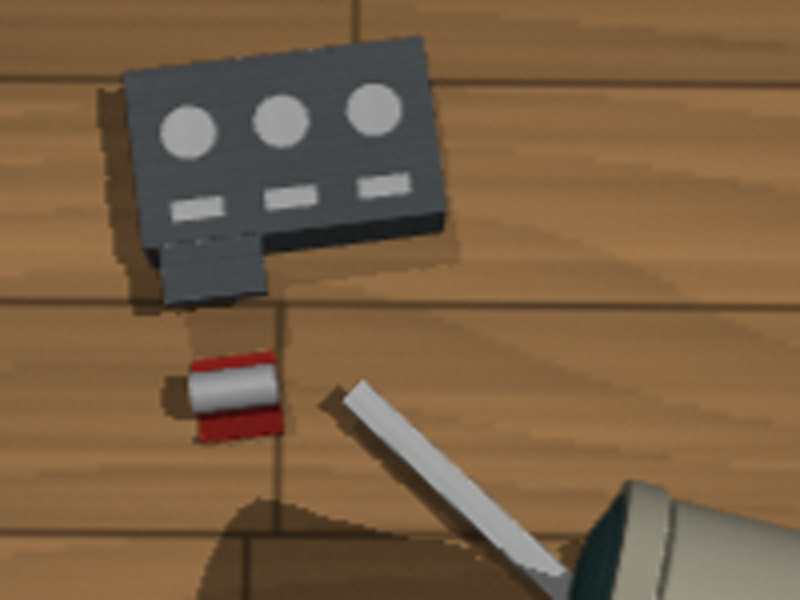

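View pics/s3.png

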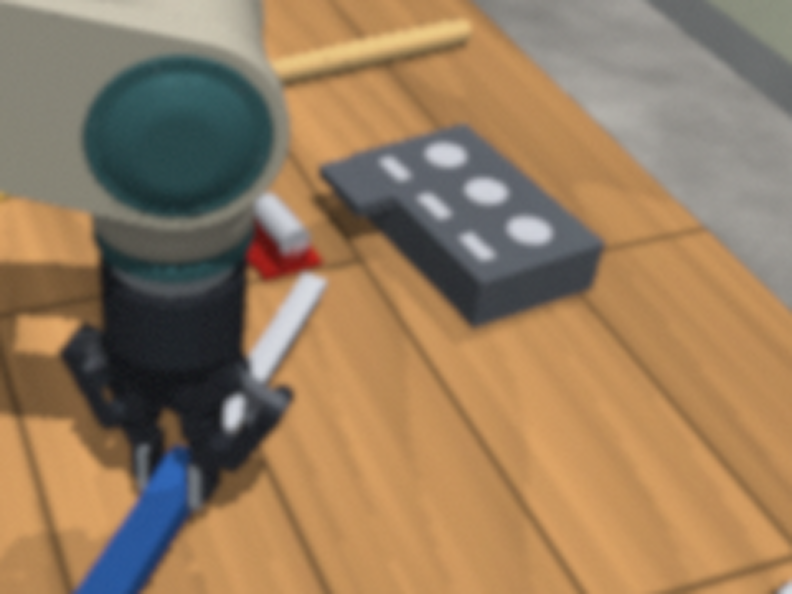

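Call:
apply_moves(
  plan=[
    {"jaw": 1, "offset": [0.0224, 0.0243, -0.004], "roll": 0},
    {"jaw": 1, "offset": [0.0224, 0.0243, -0.004], "roll": 0},
    {"jaw": 1, "offset": [0.0224, 0.0243, 0], "roll": 0},
    {"jaw": 1, "offset": [0.0224, 0.0243, 0], "roll": 0},
    {"jaw": 1, "offset": [0.0224, 0.0243, 0], "roll": 0},
    {"jaw": 1, "offset": [0.0224, 0.0243, 0], "roll": 0},
    {"jaw": 1, "offset": [0.0224, 0.0243, 0], "roll": 0},
    {"jaw": 1, "offset": [0.0224, 0.0243, 0], "roll": 0},
    {"jaw": 1, "offset": [0, 0, 0], "roll": 0},
    {"jaw": 1, "offset": [0, 0, 0], "roll": 0},
  ],
)

```text
time: 6.68
tool_pos: [0.5549, -0.001, 0.0321]
tool_rot: [1.265, -2.876, 0.0]
wrist_force: [0.2, -0.8, -9.0]
grip_width: 0.281
```

```bash
cat > look.py <<'E'
import sys
from geo import *
s=st();n=sys.argv[1]
d=cam('top');A=d['image'][90:240,230:430,::-1];d2=cam('side');B=d2['image'][110:260,240:440,::-1]
im=np.vstack([cv2.resize(x,None,fx=2,fy=2,interpolation=cv2.INTER_CUBIC) for x in (A,B)])
im=np.hstack([cv2.resize(x,(400,300),interpolation=cv2.INTER_CUBIC) for x in (A,B)])
im=cv2.resize(im,(800,300)); cv2.imwrite('pics/'+n,im)
E
python3 look.py l1.png
```

```text
t6.68 pos [ 0.5549 -0.001   0.0321] ydir 137.48 zax [-0. -0. -1.] F [ 0.2 -0.8 -9. ] T [-0.05 -0.    0.01] g 0.281 j6 [-0.07  0.29  1.54 -0.    1.31 -2.47]
```

View pics/l1.png

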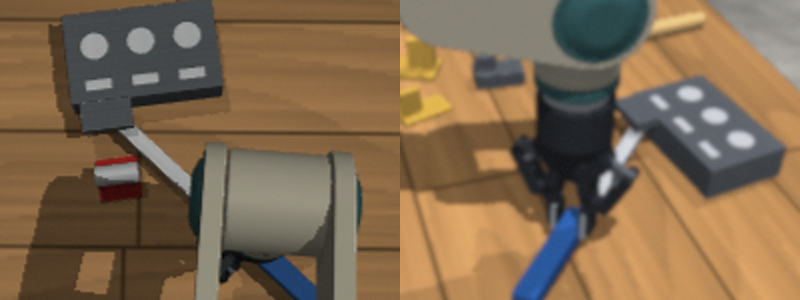

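Call:
apply_moves(
  plan=[
    {"jaw": 1, "offset": [0, 0, 0.015], "roll": 0},
    {"jaw": 1, "offset": [0, 0, 0.015], "roll": 0},
    {"jaw": 1, "offset": [0, 0, 0.015], "roll": 0},
    {"jaw": 1, "offset": [0, 0, 0.015], "roll": 0},
    {"jaw": 1, "offset": [0, 0, 0], "roll": 0},
  ],
)

```text
time: 7.2
tool_pos: [0.5548, -0.0027, 0.058]
tool_rot: [-1.261, 2.876, -0.002]
wrist_force: [0.0, -1.2, -10.5]
grip_width: 0.282
```

```bash
python3 look.py l2.png
```

```text
t7.20 pos [ 0.5548 -0.0027  0.058 ] ydir 137.36 zax [ 0.002 -0.001 -1.   ] F [  0.   -1.2 -10.5] T [-0.51  0.39 -0.  ] g 0.282 j6 [-0.07  0.26  1.52 -0.    1.35 -2.47]
```

View pics/l2.png

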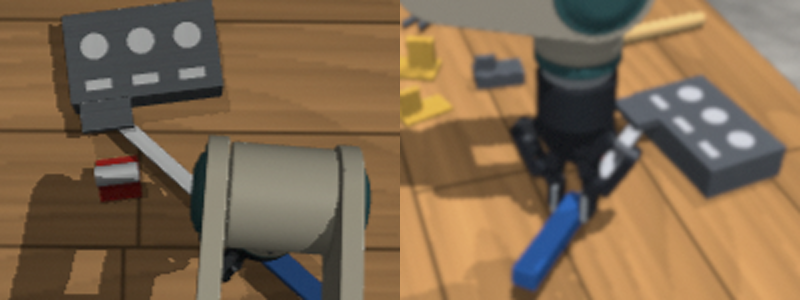

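Call:
apply_moves(
  plan=[
    {"jaw": 1, "offset": [0.001, 0.001, 0.01], "roll": 0},
    {"jaw": 1, "offset": [0.001, 0.001, 0.01], "roll": 0},
    {"jaw": 1, "offset": [0.001, 0.001, 0.01], "roll": 0},
    {"jaw": 1, "offset": [0.0015, 0.0015, 0.01], "roll": 0},
    {"jaw": 1, "offset": [0.0015, 0.0015, 0.01], "roll": 0},
    {"jaw": 1, "offset": [0.002, 0.002, 0.01], "roll": 0},
    {"jaw": 1, "offset": [0.002, 0.002, 0.01], "roll": 0},
    {"jaw": 1, "offset": [0.002, 0.002, 0.01], "roll": 0},
    {"jaw": 1, "offset": [0.002, 0.002, 0.01], "roll": 0},
    {"jaw": 1, "offset": [0.002, 0.003, 0.01], "roll": 0},
    {"jaw": 1, "offset": [0.002, 0.003, 0.01], "roll": 0},
    {"jaw": 1, "offset": [0.002, 0.003, 0.01], "roll": 0},
    {"jaw": 1, "offset": [0, 0, 0], "roll": 0},
  ],
)

```text
time: 8.38
tool_pos: [0.5629, 0.007, 0.1054]
tool_rot: [-1.262, 2.875, -0.002]
wrist_force: [-0.2, -1.5, -11.1]
grip_width: 0.285
```

```bash
python3 look.py l3.png; python3 -c "
from h import *
d=cam('wrist');crop(d,'w3.png',0,0,640,400,1.25)"
```

```text
t8.38 pos [0.5629 0.007  0.1054] ydir 137.38 zax [ 0.002 -0.    -1.   ] F [ -0.2  -1.5 -11.1] T [-0.51  0.49 -0.05] g 0.285 j6 [-0.05  0.23  1.46 -0.    1.45 -2.45]
```

View pics/l3.png

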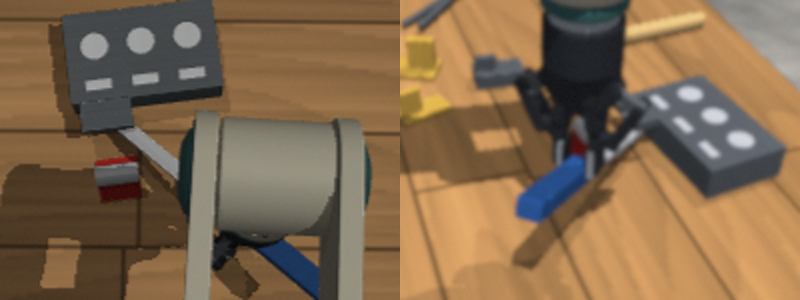

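View pics/w3.png

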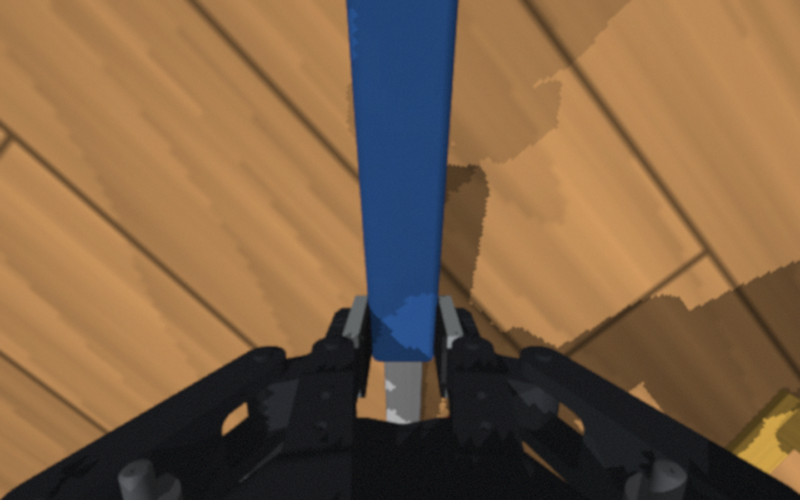

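Call:
apply_moves(
  plan=[
    {"jaw": 1, "offset": [0.003, 0.0035, 0.009], "roll": 0},
    {"jaw": 1, "offset": [0.003, 0.0035, 0.009], "roll": 0},
    {"jaw": 1, "offset": [0.003, 0.0035, 0.009], "roll": 0},
    {"jaw": 1, "offset": [0.003, 0.0035, 0.009], "roll": 0},
    {"jaw": 1, "offset": [0, 0, 0], "roll": 0},
    {"jaw": 1, "offset": [0, 0, -0.01], "roll": 0},
    {"jaw": 1, "offset": [0, 0, 0], "roll": 0},
  ],
)

```text
time: 9.12
tool_pos: [0.567, 0.0128, 0.1139]
tool_rot: [-1.262, 2.877, 0.001]
wrist_force: [0.0, -0.6, -10.2]
grip_width: 0.282
```

```bash
python3 look.py l4.png; python3 - <<'E'
from geo import *
d=cam('side');crop(d,'s4.png',260,130,420,250,5)
E
```

```text
t9.12 pos [0.567  0.0128 0.1139] ydir 137.38 zax [-0.     0.001 -1.   ] F [  0.   -0.6 -10.2] T [-0.15  0.02 -0.04] g 0.282 j6 [-0.04  0.24  1.43  0.    1.47 -2.44]
```

View pics/l4.png

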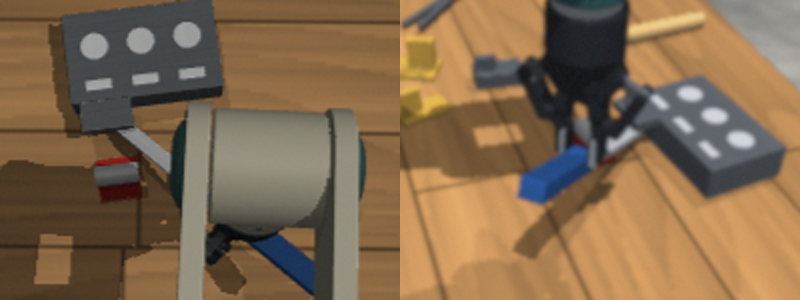

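View pics/s4.png

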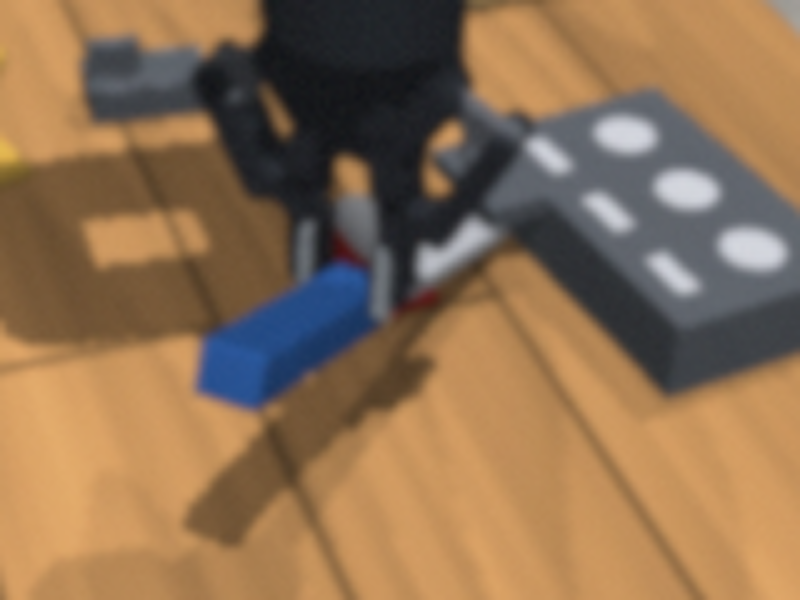

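```bash
python3 - <<'E'
from geo import *
from scipy.optimize import least_squares
d=cam('side');s=sense();p=s['tool_pos']
px=np.array([(210,340),(275,352),(198,390),(253,408)])/5-.4+[260,130]
L=[(-.115,.013,.022),(-.115,-.013,.022),(-.115,.013,0),(-.115,-.013,0)]
f=lambda q:(proj(d,bar_pts([p[0]+q[1],p[1]+q[2],p[2]-.0086],47.4,q[0],L))-px).ravel()
r=least_squares(f,[20,0,0],x_scale=[5,.005,.005]);print(r.x,r.fun.round(1))
for th in (20,22,25,27): print(th,f([th,0,0]).round(1))
E
```

```text
[ 1.92848451e+01 -2.28483316e-03  2.91600011e-03] [-1.  -1.2 -0.7  0.4 -0.2  0.1  1.9  0.6]
20 [ 0.9 -1.2  1.2  0.4  1.6  0.1  3.8  0.6]
22 [ 1.4 -3.4  1.8 -1.8  1.9 -1.9  4.1 -1.5]
25 [ 2.2 -6.8  2.6 -5.2  2.5 -5.1  4.7 -4.6]
27 [ 2.8 -9.   3.2 -7.4  2.9 -7.2  5.1 -6.8]
```

```bash
python3 -c "
from h import *
d=cam('wrist');crop(d,'w4.png',240,0,400,400,2)
d=cam('side');crop(d,'s4b.png',300,150,380,210,10)"
```

```text
(no output)
```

View pics/w4.png

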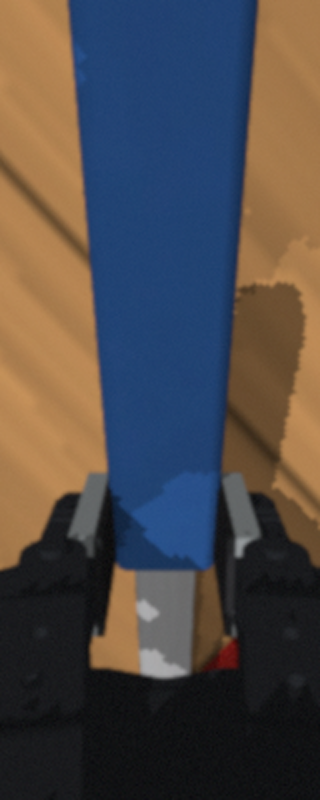

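View pics/s4b.png

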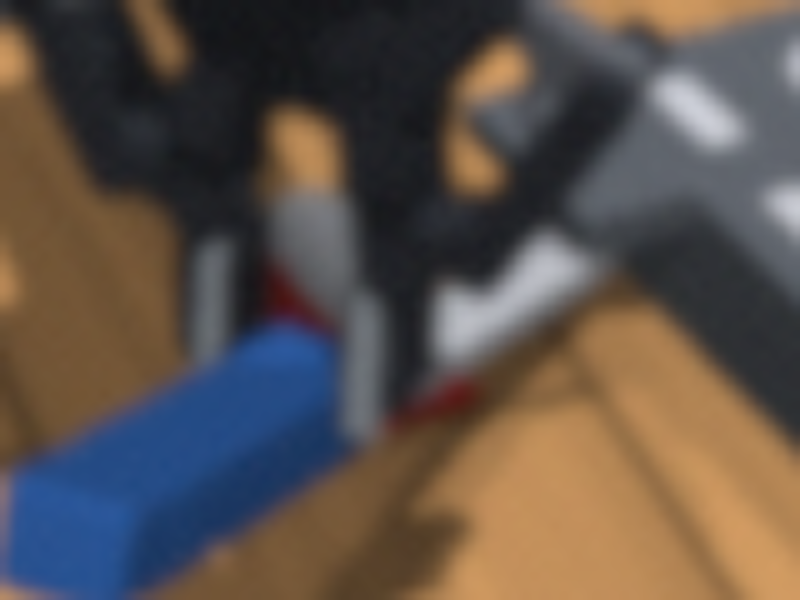

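```bash
python3 - <<'E'
from geo import *
d=cam('wrist');K=d['intrinsics'];T=d['cam_to_world'];p=sense()['tool_pos']
def pt(u,v,dep): return T[:3,:3]@(np.linalg.solve(K,[u,v,1.])*dep)+T[:3,3]
f=301.47
for w1,w2 in((47,93.5),(46.5,93.5),(47.5,93.5),(47,92.5)):
    a=pt(322,285,f*.026/w1);b=pt(321.75,0,f*.026/w2);v=a-b
    th=np.degrees(np.arctan2(-v[2],np.hypot(v[0],v[1])));print(w1,w2,'pitch',th,'yaw',np.degrees(np.arctan2(v[1],v[0])),'front edge rel TCP',(a-p).round(4),np.hypot(*(a-p)[:2]))
E
```

```text
47 93.5 pitch 23.69020871785476 yaw 47.429597124921024 front edge rel TCP [ 0.0143  0.0157 -0.0047] 0.021264407954209898
46.5 93.5 pitch 24.154184255262443 yaw 47.42974970173715 front edge rel TCP [ 0.015   0.0164 -0.0063] 0.0222198134233736
47.5 93.5 pitch 23.22553277045155 yaw 47.42944540062931 front edge rel TCP [ 0.0137  0.015  -0.0031] 0.020329116688648913
47 92.5 pitch 23.217992043449776 yaw 47.42944294722026 front edge rel TCP [ 0.0143  0.0157 -0.0047] 0.021264407954209898
```

Call:
apply_moves(
  plan=[
    {"jaw": 1, "offset": [0.0031, 0.0034, 0.0092], "roll": 0},
    {"jaw": 1, "offset": [0.0031, 0.0034, 0.0092], "roll": 0},
    {"jaw": 1, "offset": [0.0031, 0.0034, 0.0092], "roll": 0},
    {"jaw": 1, "offset": [0.0031, 0.0034, 0.0092], "roll": 0},
    {"jaw": 1, "offset": [0.0031, 0.0034, 0.0092], "roll": 0},
    {"jaw": 1, "offset": [0.0031, 0.0034, 0.0092], "roll": 0},
    {"jaw": 1, "offset": [0, 0, 0], "roll": 0},
  ],
)

```text
time: 10.05
tool_pos: [0.5749, 0.0211, 0.1377]
tool_rot: [-1.263, 2.876, -0.0]
wrist_force: [-2.6, -1.6, -11.0]
grip_width: 0.28
```

```bash
python3 look.py l5.png;python3 -c "
from h import *
d=cam('wrist');crop(d,'w5.png',240,0,400,400,2)"
```

```text
t10.05 pos [0.5749 0.0211 0.1377] ydir 137.41 zax [ 0.001  0.    -1.   ] F [ -2.6  -1.6 -11. ] T [-0.39  0.73  0.13] g 0.28 j6 [-0.03  0.24  1.38  0.    1.52 -2.43]
```

View pics/l5.png

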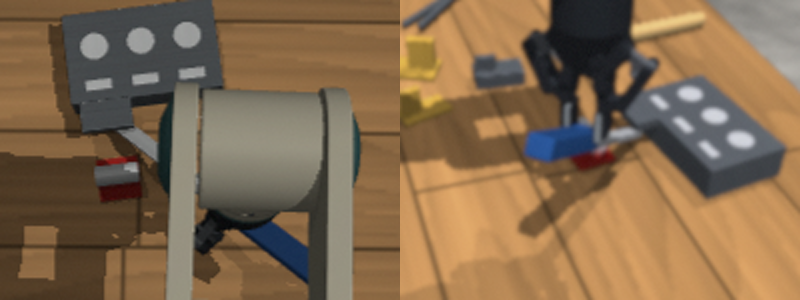

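View pics/w5.png

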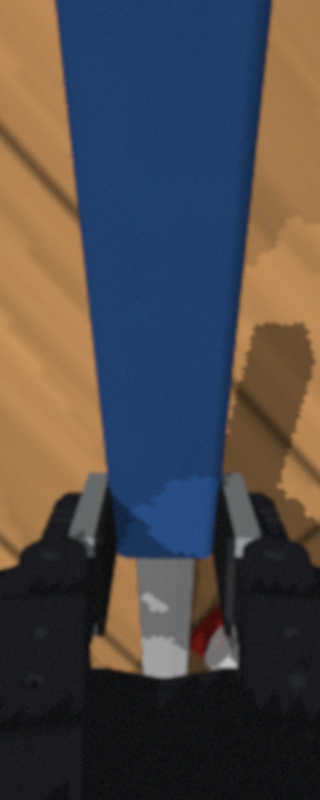

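```bash
cat > wp.py <<'E'
from geo import *
import sys
# args: row of front edge, width front, center col front, width row0, center col row0 (full-res px)
rv,w1,c1,w2,c2=map(float,sys.argv[1:6])
d=cam('wrist');K=d['intrinsics'];T=d['cam_to_world'];p=sense()['tool_pos'];f=K[0,0]
pt=lambda u,v,dep:T[:3,:3]@(np.linalg.solve(K,[u,v,1.])*dep)+T[:3,3]
a=pt(c1,rv,f*.026/w1);b=pt(c2,0,f*.026/w2);v=a-b
th=np.arctan2(-v[2],np.hypot(v[0],v[1]));yaw=np.arctan2(v[1],v[0])
o=a-R.from_euler('ZY',[yaw,th]).apply([.025,0,.022]);tip=o+R.from_euler('ZY',[yaw,th]).apply([.225,0,0])
print('pitch',np.degrees(th).round(1),'yaw',np.degrees(yaw).round(1),'orig-TCP',(o-p).round(4),'tip',tip.round(4),'rel',rel(tip).round(1))
E
python3 wp.py 278 47 322 108 321.5
```

```text
pitch 30.7 yaw 47.5 orig-TCP [-0.0103 -0.0112 -0.0118] tip [0.6947 0.1521 0.0098] rel [ 10.7 -13.4]
```

Call:
apply_moves(
  plan=[
    {"jaw": 1, "offset": [0, 0, -0.008], "roll": 0},
    {"jaw": 1, "offset": [-0.0203, -0.022, 0], "roll": 0},
    {"jaw": 1, "offset": [-0.0203, -0.022, 0], "roll": 0},
    {"jaw": 1, "offset": [-0.0203, -0.022, 0], "roll": 0},
    {"jaw": 1, "offset": [-0.0203, -0.022, 0], "roll": 0},
    {"jaw": 1, "offset": [-0.0203, -0.022, 0], "roll": 0},
    {"jaw": 1, "offset": [0, 0, 0], "roll": 0},
    {"jaw": 1, "offset": [0, 0, 0], "roll": 0},
  ],
)

```text
time: 10.92
tool_pos: [0.5338, -0.0237, 0.1338]
tool_rot: [-1.26, 2.876, -0.0]
wrist_force: [-0.4, 1.6, -8.8]
grip_width: 0.276
```

```bash
python3 -c "
from geo import *
s=st()
d=cam('wrist');crop(d,'w6.png',240,0,400,400,2)
d=cam('top');crop(d,'t6.png',260,100,380,190,6.5)
d=cam('side');crop(d,'s6.png',260,120,420,240,5)"
```

```text
t10.92 pos [ 0.5338 -0.0237  0.1338] ydir 137.32 zax [ 0.001  0.    -1.   ] F [-0.4  1.6 -8.8] T [ 0.11 -0.08  0.02] g 0.276 j6 [-0.11  0.13  1.51  0.    1.5  -2.51]
```

View pics/t6.png

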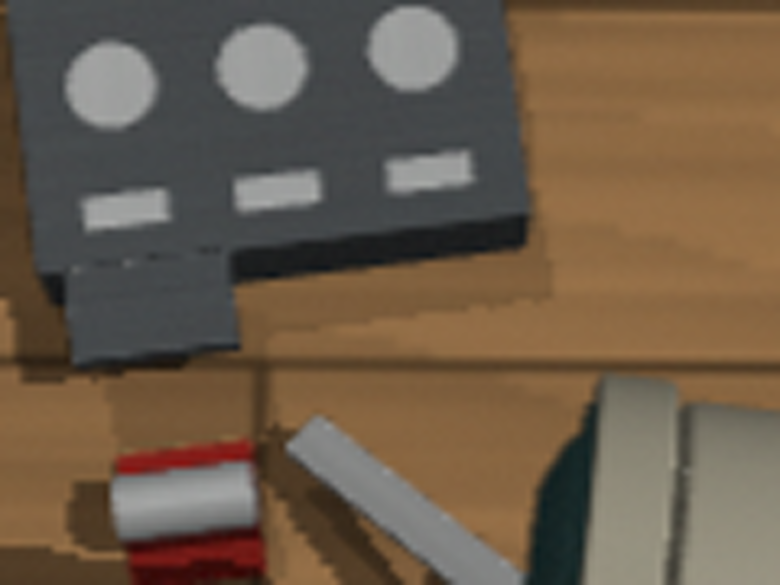

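View pics/s6.png

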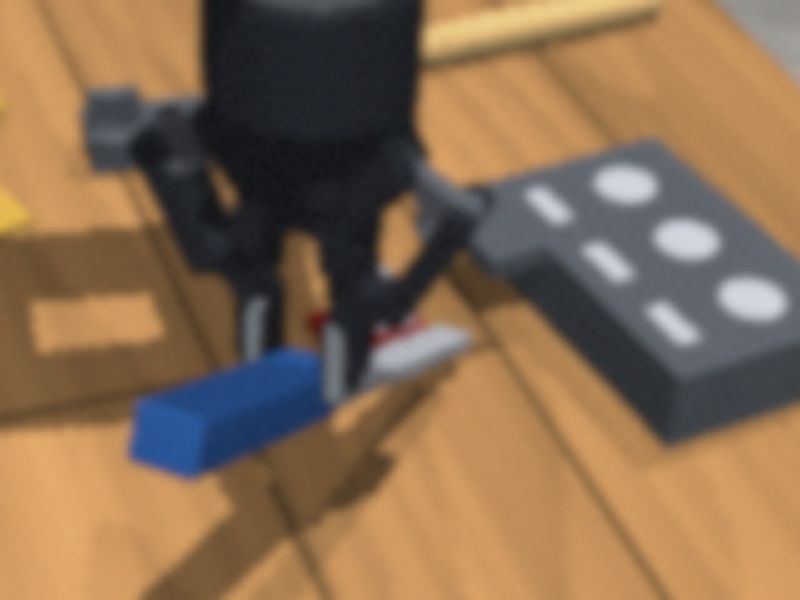

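View pics/w6.png

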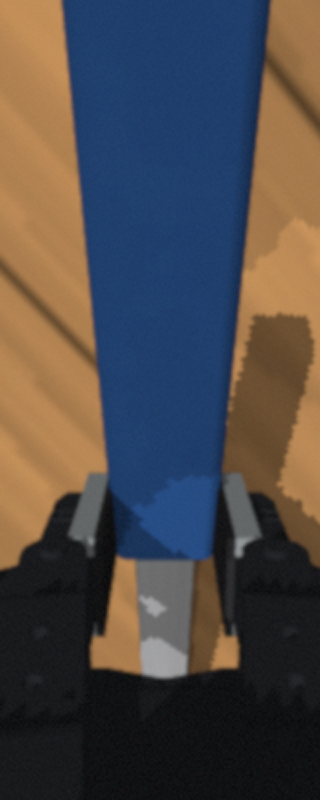

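```bash
python3 - <<'E'
from geo import *
from scipy.optimize import least_squares
sd=cam('side');t=cam('top');w=cam('wrist');p=sense()['tool_pos'];yaw=47.35
ps=np.array([(142,400),(208,412),(131,458),(193,477),(473,340)])/5-.4+[260,120]
Ls=[(-.115,.013,.022),(-.115,-.013,.022),(-.115,.013,0),(-.115,-.013,0),(.225,-.009,.008)]
pt=np.array([(288,446),(322,415)])/6.5-.42+[260,100]
Lt=[(.225,.009,.008),(.225,-.009,.008)]
pw=np.array([(298.5,278.5),(345.5,278.5)])
Lw=[(.025,-.013,.022),(.025,.013,.022)]
def q2o(q): return [p[0]+q[1],p[1]+q[2],p[2]+q[3]]
def f(q,use='stw'):
    r=[]
    if 's' in use:r.append((proj(sd,bar_pts(q2o(q),yaw,q[0],Ls))-ps))
    if 't' in use:r.append((proj(t,bar_pts(q2o(q),yaw,q[0],Lt))-pt))
    if 'w' in use:r.append((proj(w,bar_pts(q2o(q),yaw,q[0],Lw))-pw)*.5)
    return np.vstack(r).ravel()
for u in('stw','st','sw','tw'):
    r=least_squares(f,[25,-.005,-.005,-.01],args=(u,),x_scale=[5,.005,.005,.005],loss='soft_l1');q=r.x
    tip=bar_pts(q2o(q),yaw,q[0],[(.225,0,0)])[0]
    print(u,q.round(4),'tip',tip.round(4),rel(tip).round(1),r.fun.round(1))
E
python3 wp.py 278.5 47 322 102.5 322.7
```

```text
stw [ 2.89408e+01 -1.17000e-02 -1.33000e-02 -5.40000e-03] tip [0.6558 0.1086 0.0191] [-33.5 -51.5] [-0.9 -1.   0.4  1.1 -1.4  0.4  0.6  1.2 -0.3  0.3  0.1  1.5  0.1  0.8
 -1.   1.   0.1  1. ]
st [ 2.88173e+01 -1.06000e-02 -1.30000e-02 -4.50000e-03] tip [0.657  0.109  0.0204] [-32.2 -51.2] [-0.4 -1.5  0.9  0.6 -0.8 -0.1  1.2  0.7  0.2 -0.3 -0.1  0.8 -0.1  0.1]
sw [ 2.92787e+01 -1.22000e-02 -1.37000e-02 -5.20000e-03] tip [0.6548 0.1077 0.0181] [-34.5 -52.3] [-1.1 -1.2  0.3  0.8 -1.5  0.1  0.5  0.9 -0.5  0.9 -1.   0.5  0.2  0.5]
tw [ 2.75801e+01 -1.25000e-02 -1.40000e-02 -6.10000e-03] tip [0.6567 0.1097 0.023 ] [-32.4 -50.5] [-0.5  0.7 -0.4  0.  -1.  -0.   0.3 -0. ]
pitch 28.6 yaw 47.3 orig-TCP [-0.01   -0.0107 -0.0129] tip [0.6579 0.1116 0.0127] rel [-31.  -48.8]
```

Call:
apply_moves(
  plan=[
    {"jaw": 1, "offset": [0, 0, -0.0175], "roll": 0},
    {"jaw": 1, "offset": [0.0195, 0.0218, 0], "roll": 0},
    {"jaw": 1, "offset": [0.0195, 0.0218, 0], "roll": 0},
    {"jaw": 1, "offset": [0.0195, 0.0218, 0], "roll": 0},
    {"jaw": 1, "offset": [0.0195, 0.0218, 0], "roll": 0},
    {"jaw": 1, "offset": [0.0195, 0.0218, 0], "roll": 0},
    {"jaw": 1, "offset": [0.0195, 0.0218, 0], "roll": 0},
    {"jaw": 1, "offset": [0, 0, 0], "roll": 0},
  ],
)

```text
time: 11.93
tool_pos: [0.5819, 0.0313, 0.126]
tool_rot: [-1.265, 2.875, 0.001]
wrist_force: [-1.1, 0.9, -11.2]
grip_width: 0.283
```

```bash
python3 look.py l7.png; python3 -c "
from geo import *
p=sense()['tool_pos'];prev=p[:2]
for k in range(1,9):
  yaw=np.radians(47.4-5*k);r=np.array([20+k/8,-5+3.5*k/8])/1000
  tip=E+r[0]*ex+r[1]*ey;T=tip-.1806*np.array([np.cos(yaw),np.sin(yaw)]);print(((T-prev)/.4).round(4));prev=T
"
```

```text
t11.93 pos [0.5819 0.0313 0.126 ] ydir 137.51 zax [ 0.     0.001 -1.   ] F [ -1.1   0.9 -11.2] T [-0.05  0.13 -0.02] g 0.283 j6 [-0.01  0.27  1.37  0.    1.5  -2.41]
[-0.028   0.0262]
[-0.0251  0.0313]
[-0.0224  0.0334]
[-0.0195  0.0353]
[-0.0164  0.0369]
[-0.0132  0.0382]
[-0.01    0.0392]
[-0.0066  0.0399]
```

View pics/l7.png

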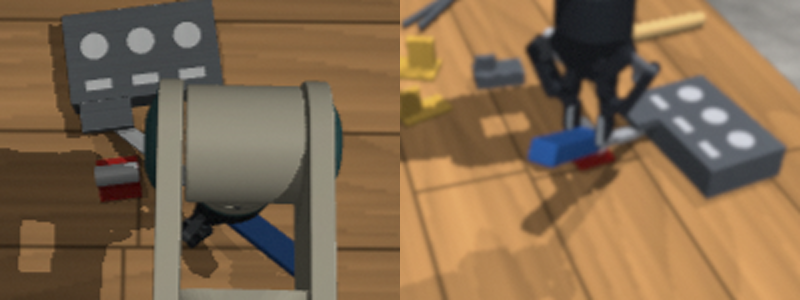

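Call:
apply_moves(
  plan=[
    {"jaw": 1, "offset": [-0.028, 0.0262, 0], "roll": -0.1111},
    {"jaw": 1, "offset": [-0.0251, 0.0313, 0], "roll": -0.1111},
    {"jaw": 1, "offset": [-0.0224, 0.0334, 0], "roll": -0.1111},
    {"jaw": 1, "offset": [-0.0195, 0.0353, 0], "roll": -0.1111},
    {"jaw": 1, "offset": [-0.0164, 0.0369, 0], "roll": -0.1111},
    {"jaw": 1, "offset": [0, 0, 0], "roll": 0},
  ],
)

```text
time: 12.53
tool_pos: [0.535, 0.0965, 0.1267]
tool_rot: [-0.606, 3.082, 0.002]
wrist_force: [0.1, -0.2, -8.2]
grip_width: 0.283
```

```bash
python3 look.py l8.png; python3 -c "
from geo import *
d=cam('side');crop(d,'s8.png',260,120,420,240,5)"
```

```text
t12.53 pos [0.535  0.0965 0.1267] ydir 112.25 zax [-0.     0.002 -1.   ] F [ 0.1 -0.2 -8.2] T [ 0.03 -0.11 -0.03] g 0.283 j6 [ 0.11  0.16  1.49  0.    1.49 -1.85]
```

View pics/l8.png

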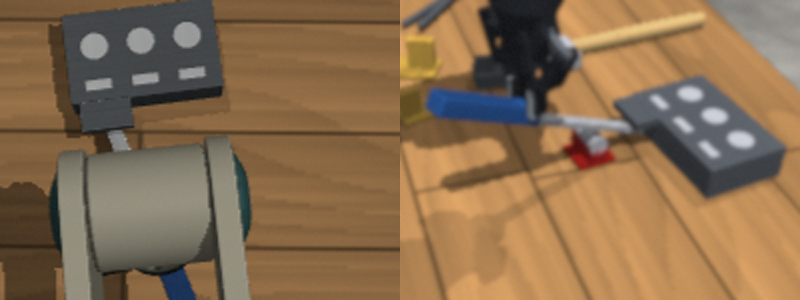

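View pics/s8.png

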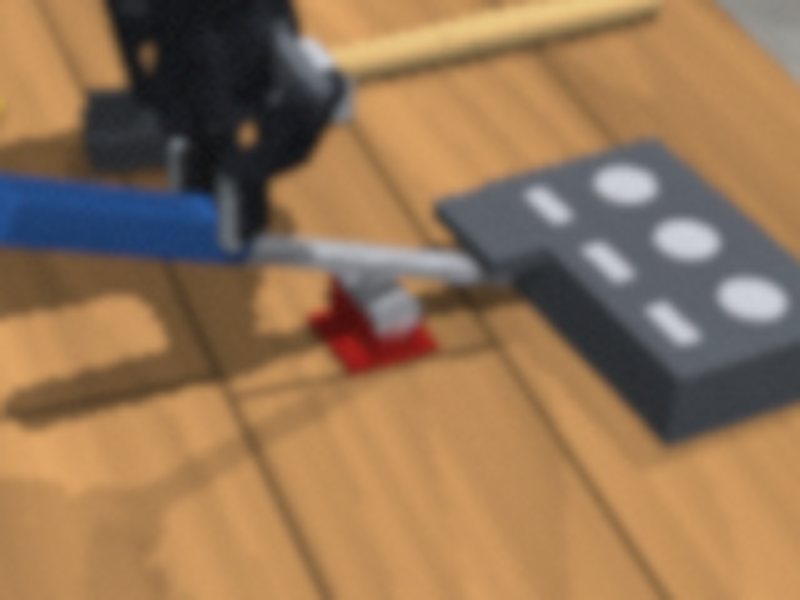

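Call:
apply_moves(
  plan=[
    {"jaw": 1, "offset": [-0.0125, 0.037, 0], "roll": -0.1111},
    {"jaw": 1, "offset": [-0.009, 0.038, 0], "roll": -0.1111},
    {"jaw": 1, "offset": [-0.006, 0.0385, 0], "roll": -0.1111},
    {"jaw": 1, "offset": [0, 0, 0], "roll": 0},
    {"jaw": 1, "offset": [0, 0, 0], "roll": 0},
  ],
)

```text
time: 13.1
tool_pos: [0.5253, 0.1395, 0.1265]
tool_rot: [-0.205, 3.135, -0.001]
wrist_force: [-0.1, -0.6, -7.9]
grip_width: 0.283
```

```bash
python3 look.py l9.png; python3 -c "
from geo import *
d=cam('side');crop(d,'s9.png',220,110,420,240,4)
d=cam('wrist');crop(d,'w9.png',240,0,400,400,2)
"
```

```text
t13.10 pos [0.5253 0.1395 0.1265] ydir 97.49 zax [ 0. -0. -1.] F [-0.1 -0.6 -7.9] T [-0.   -0.09  0.02] g 0.283 j6 [ 0.19  0.16  1.49 -0.    1.49 -1.51]
```

View pics/l9.png

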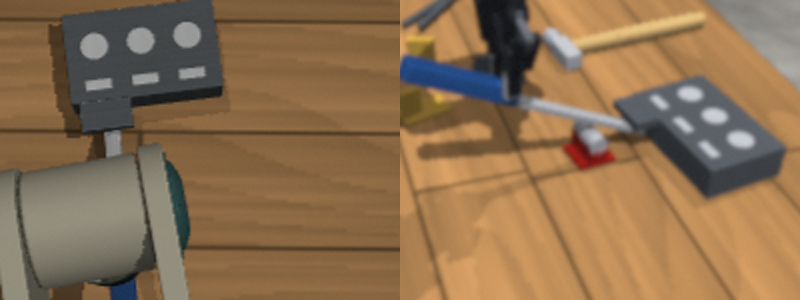

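View pics/s9.png

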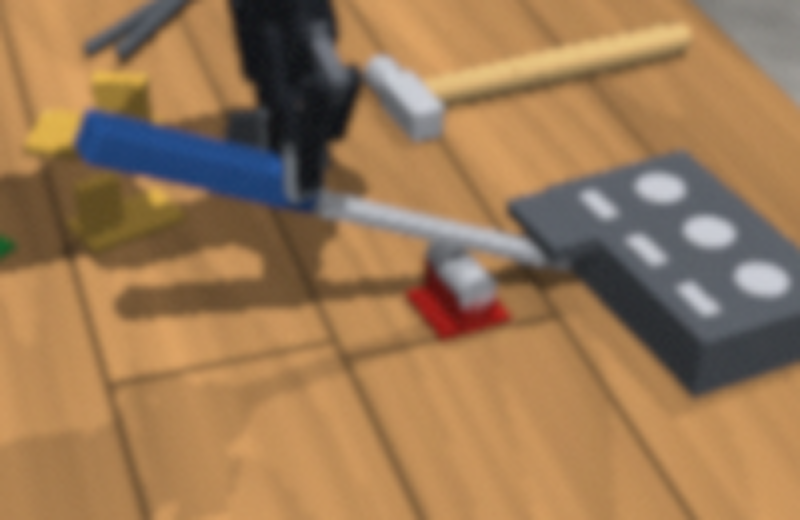

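View pics/w9.png

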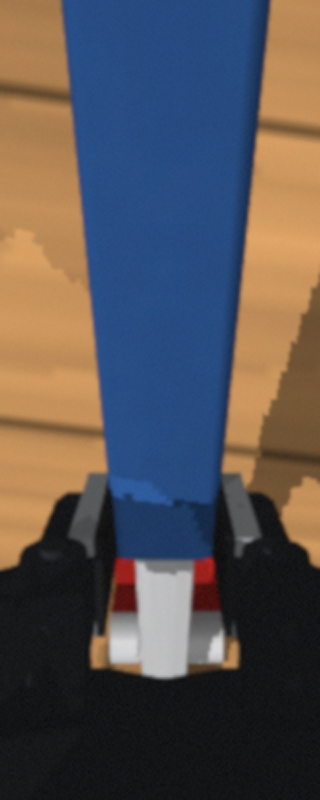

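```bash
python3 - <<'E'
from geo import *
def P(th,b0=147.5,c=0):
    t=np.radians(th);b=b0-12*np.radians(28.7-th);n=np.array([np.sin(t),np.cos(t)]);u=np.array([np.cos(t),-np.sin(t)])
    return (12+c)*n-b*u+14*n
p0=P(28.7,c=5.9);prev=p0
for th in (28.7,24,20,16,12,8,4,0,-3,-6,-8,-9):
    q=P(th);d=q-prev;prev=q;print(th,'cum',(q-p0).round(1),'units',(d[0]*ex[0]/400).round(4),(d[0]*ex[1]/400).round(4),(d[1]/400).round(4))
E
```

```text
28.7 cum [-2.8 -5.2] units -0.007 -0.0009 -0.0129
24 cum [ -9.2 -15.5] units -0.0158 -0.0021 -0.0257
20 cum [-13.9 -24.6] units -0.0117 -0.0015 -0.0227
16 cum [-18.  -33.9] units -0.0101 -0.0013 -0.0234
12 cum [-21.4 -43.4] units -0.0084 -0.0011 -0.0239
8 cum [-24.1 -53.1] units -0.0067 -0.0009 -0.0242
4 cum [-26.1 -62.9] units -0.005 -0.0006 -0.0245
0 cum [-27.4 -72.8] units -0.0033 -0.0004 -0.0247
-3 cum [-28.  -80.2] units -0.0013 -0.0002 -0.0185
-6 cum [-28.1 -87.6] units -0.0004 -0.0 -0.0185
-8 cum [-28.  -92.5] units 0.0003 0.0 -0.0123
-9 cum [-27.9 -95. ] units 0.0003 0.0 -0.0061
```

Call:
apply_moves(
  plan=[
    {"jaw": 1, "offset": [-0.004, 0.004, -0.007], "roll": 0},
    {"jaw": 1, "offset": [-0.004, 0.0, -0.006], "roll": 0},
    {"jaw": 1, "offset": [-0.008, -0.001, -0.013], "roll": 0},
    {"jaw": 1, "offset": [-0.008, -0.001, -0.013], "roll": 0},
    {"jaw": 1, "offset": [-0.006, -0.001, -0.011], "roll": 0},
    {"jaw": 1, "offset": [-0.006, -0.001, -0.011], "roll": 0},
    {"jaw": 1, "offset": [-0.005, -0.0005, -0.012], "roll": 0},
    {"jaw": 1, "offset": [-0.005, -0.0005, -0.012], "roll": 0},
    {"jaw": 1, "offset": [-0.004, -0.0005, -0.012], "roll": 0},
    {"jaw": 1, "offset": [-0.004, -0.0005, -0.012], "roll": 0},
    {"jaw": 1, "offset": [0, 0, 0], "roll": 0},
  ],
)

```text
time: 14.22
tool_pos: [0.5026, 0.1387, 0.0819]
tool_rot: [0.202, -3.133, 0.001]
wrist_force: [-5.3, -0.8, -0.2]
grip_width: 0.281
```

```bash
python3 look.py l10.png; python3 -c "
from geo import *
d=cam('side');crop(d,'s10.png',220,110,420,240,4)
"
```

```text
t14.22 pos [0.5026 0.1387 0.0819] ydir 97.37 zax [-0.002 -0.001 -1.   ] F [-5.3 -0.8 -0.2] T [-0.16  0.37 -0.16] g 0.281 j6 [ 0.2   0.15  1.6  -0.    1.39 -1.5 ]
```

View pics/l10.png

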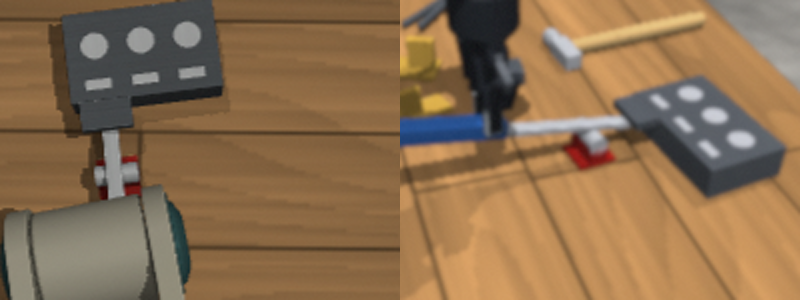

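View pics/s10.png

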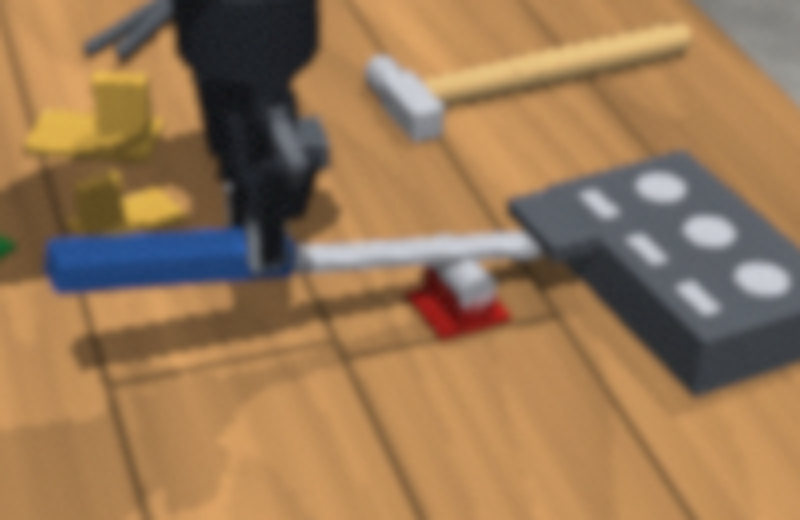

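Call:
apply_moves(
  plan=[
    {"jaw": 1, "offset": [-0.003, -0.0005, -0.012], "roll": 0},
    {"jaw": 1, "offset": [-0.003, -0.0005, -0.012], "roll": 0},
    {"jaw": 1, "offset": [-0.0025, 0, -0.012], "roll": 0},
    {"jaw": 1, "offset": [-0.0025, 0, -0.012], "roll": 0},
    {"jaw": 1, "offset": [-0.0015, 0, -0.012], "roll": 0},
    {"jaw": 1, "offset": [-0.0015, 0, -0.012], "roll": 0},
    {"jaw": 1, "offset": [-0.0005, 0, -0.009], "roll": 0},
    {"jaw": 1, "offset": [-0.0005, 0, -0.009], "roll": 0},
    {"jaw": 1, "offset": [0, 0, 0], "roll": 0},
  ],
)

```text
time: 15.12
tool_pos: [0.4961, 0.1386, 0.047]
tool_rot: [0.202, -3.131, -0.0]
wrist_force: [-13.6, -1.1, 6.1]
grip_width: 0.286
```

```bash
python3 look.py l11.png; python3 -c "
from geo import *
d=cam('side');crop(d,'s11.png',220,110,420,240,4)
"
```

```text
t15.12 pos [0.4961 0.1386 0.047 ] ydir 97.39 zax [-0.004 -0.    -1.   ] F [-13.6  -1.1   6.1] T [-0.12  1.61 -0.12] g 0.286 j6 [ 0.2   0.17  1.65  0.    1.32 -1.5 ]
```

View pics/l11.png

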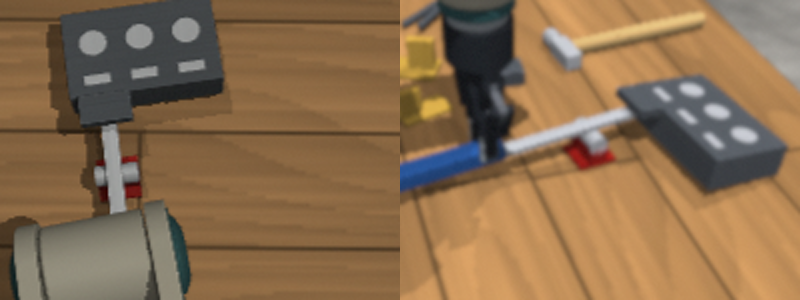

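View pics/s11.png

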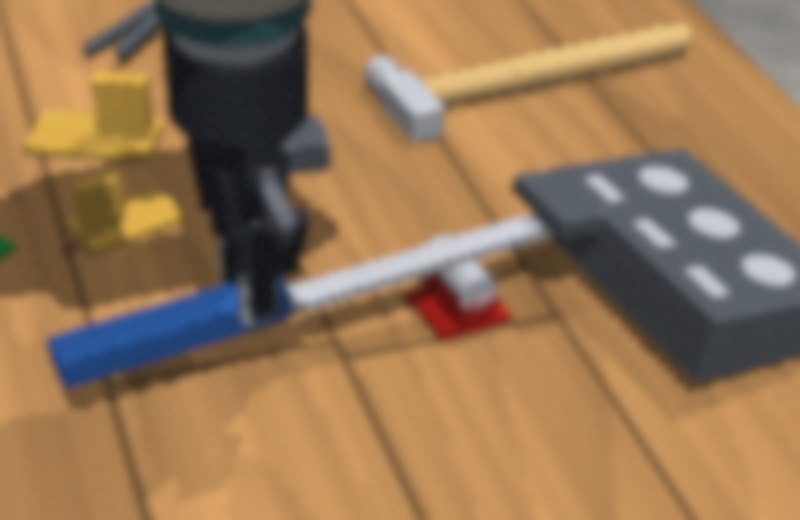

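Call:
apply_moves(
  plan=[
    {"jaw": 1, "offset": [-0.005, -0.0005, 0], "roll": 0},
    {"jaw": 1, "offset": [-0.005, -0.0005, -0.006], "roll": 0},
    {"jaw": 1, "offset": [0, 0, -0.006], "roll": 0},
    {"jaw": 1, "offset": [0, 0, 0], "roll": 0},
  ],
)

```text
time: 15.6
tool_pos: [0.4955, 0.1387, 0.0437]
tool_rot: [-0.202, 3.129, 0.002]
wrist_force: [3.4, 2.4, 5.7]
grip_width: 0.286
```

```bash
python3 look.py l12.png; python3 -c "
from geo import *
d=cam('side');crop(d,'s12.png',220,110,420,240,4)
"
```

```text
t15.60 pos [0.4955 0.1387 0.0437] ydir 97.4 zax [ 0.006  0.002 -1.   ] F [3.4 2.4 5.7] T [ 0.4  -0.93  0.08] g 0.286 j6 [ 0.2   0.17  1.66  0.    1.3  -1.5 ]
```

View pics/s12.png

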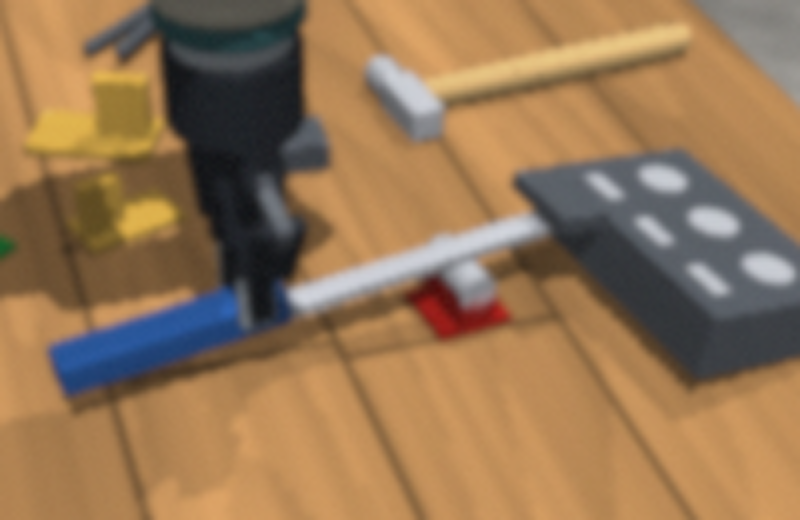

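Call:
apply_moves(
  plan=[
    {"jaw": 1, "offset": [0.002, 0, -0.007], "roll": 0},
    {"jaw": 1, "offset": [0, 0, -0.007], "roll": 0},
    {"jaw": 1, "offset": [0, 0, 0], "roll": 0},
  ],
)

```text
time: 16.0
tool_pos: [0.4943, 0.1381, 0.0367]
tool_rot: [0.202, -3.135, -0.0]
wrist_force: [-3.1, -0.6, 4.9]
grip_width: 0.282
```

```bash
python3 look.py l13.png; python3 -c "
from geo import *
d=cam('side');crop(d,'s13.png',220,110,420,240,4)
"
```

```text
t16.00 pos [0.4943 0.1381 0.0367] ydir 97.37 zax [-0.  0. -1.] F [-3.1 -0.6  4.9] T [ 0.03  0.05 -0.2 ] g 0.282 j6 [ 0.2   0.18  1.67  0.    1.3  -1.5 ]
```

View pics/s13.png

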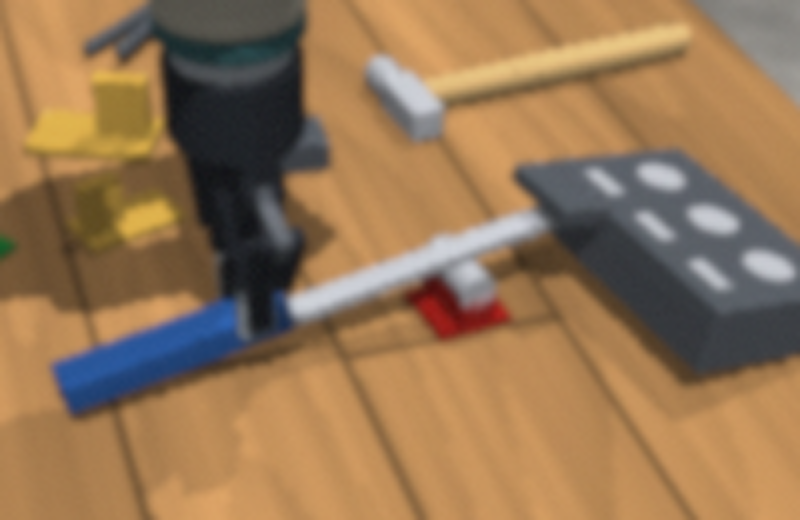

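View pics/l13.png

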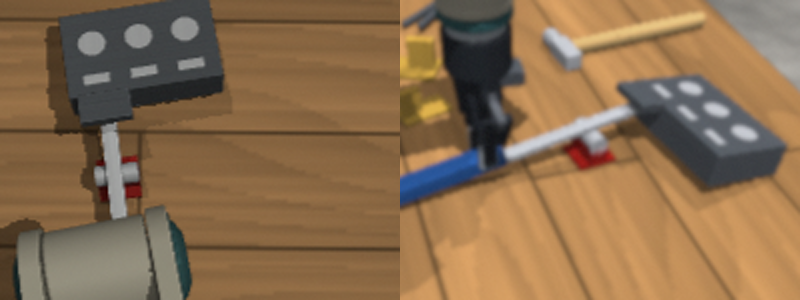

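Call:
apply_moves(
  plan=[
    {"jaw": 1, "offset": [0, 0, -0.007], "roll": 0},
    {"jaw": 1, "offset": [0, 0, -0.007], "roll": 0},
    {"jaw": 1, "offset": [0, 0, 0], "roll": 0},
  ],
)

```text
time: 16.4
tool_pos: [0.4937, 0.1382, 0.0305]
tool_rot: [0.203, -3.134, -0.0]
wrist_force: [-5.9, -0.1, 5.0]
grip_width: 0.281
```

```bash
python3 look.py l14.png; python3 -c "
from geo import *
d=cam('side');crop(d,'s14.png',220,110,420,240,4)
"
```

```text
t16.40 pos [0.4937 0.1382 0.0305] ydir 97.41 zax [-0.001  0.    -1.   ] F [-5.9 -0.1  5. ] T [0.18 0.39 0.08] g 0.281 j6 [ 0.2   0.19  1.67  0.    1.29 -1.5 ]
```

View pics/s14.png

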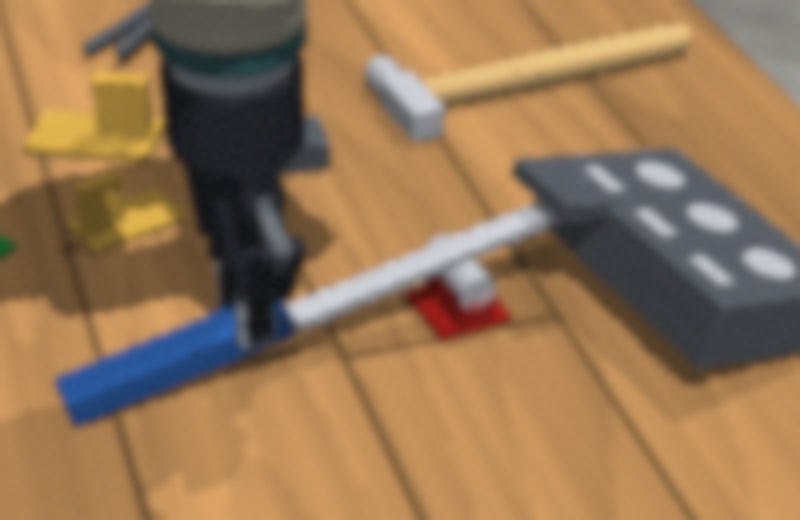

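Call:
apply_moves(
  plan=[
    {"jaw": 1, "offset": [-0.003, 0, -0.006], "roll": 0},
    {"jaw": 1, "offset": [0, 0, -0.006], "roll": 0},
    {"jaw": 1, "offset": [0, 0, 0], "roll": 0},
  ],
)

```text
time: 16.8
tool_pos: [0.4937, 0.1383, 0.0294]
tool_rot: [-0.202, 3.134, 0.0]
wrist_force: [-15.1, -1.8, 27.5]
grip_width: 0.277
```

```bash
python3 look.py l15.png; python3 -c "
from geo import *
d=cam('side');crop(d,'s15.png',220,110,420,240,4)
"
```

```text
t16.80 pos [0.4937 0.1383 0.0294] ydir 97.37 zax [ 0.001  0.    -1.   ] F [-15.1  -1.8  27.5] T [-0.3   1.99 -0.31] g 0.277 j6 [ 0.2   0.19  1.67  0.    1.28 -1.5 ]
```

View pics/s15.png

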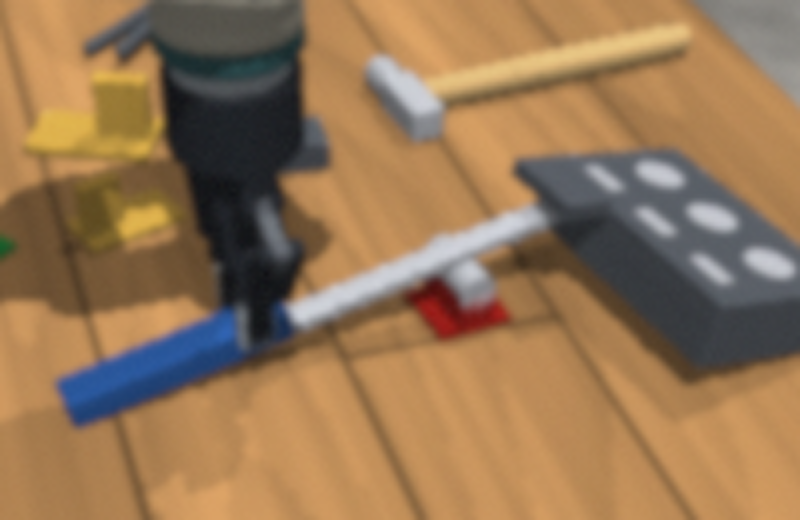

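Call:
apply_moves(
  plan=[
    {"jaw": 1, "offset": [-0.003, 0, 0.007], "roll": 0},
    {"jaw": 1, "offset": [-0.001, 0, 0.001], "roll": 0},
    {"jaw": 1, "offset": [0, 0, 0], "roll": 0},
  ],
)

```text
time: 17.2
tool_pos: [0.4933, 0.1381, 0.0303]
tool_rot: [-0.201, 3.13, 0.0]
wrist_force: [6.3, 0.5, 3.9]
grip_width: 0.286
```

Call:
apply_moves(
  plan=[
    {"jaw": 0.2, "offset": [0, 0, 0], "roll": 0},
    {"jaw": -0.2, "offset": [0, 0, 0], "roll": 0},
    {"jaw": -0.5, "offset": [0, 0, 0], "roll": 0},
    {"jaw": -0.5, "offset": [0, 0, 0], "roll": 0},
    {"jaw": -0.5, "offset": [0, 0, 0.03], "roll": 0},
    {"jaw": -1, "offset": [0, 0, 0.06], "roll": 0},
    {"jaw": -1, "offset": [0, 0, 0.08], "roll": 0},
    {"jaw": -1, "offset": [0, 0, 0.1], "roll": 0},
    {"jaw": -1, "offset": [0, 0, 0.1], "roll": 0},
    {"jaw": -1, "offset": [-0.05, 0.05, 0.05], "roll": 0},
    {"jaw": -1, "offset": [-0.05, 0.08, 0], "roll": 0},
    {"jaw": -1, "offset": [-0.05, 0.08, 0], "roll": 0},
    {"jaw": -1, "offset": [0, 0, 0], "roll": 0},
  ],
)

```text
time: 18.28
tool_pos: [0.4287, 0.2262, 0.1987]
tool_rot: [-0.21, 3.134, 0.004]
wrist_force: [-1.1, -0.6, 0.4]
grip_width: 0.995
```

```bash
python3 -c "
from geo import *
st()
d=cam('side');crop(d,'s16.png',220,110,420,240,4)
d=cam('top');crop(d,'t16.png',180,80,360,215,4.4)
"
```

```text
t18.28 pos [0.4287 0.2262 0.1987] ydir 97.68 zax [ 0.     0.003 -1.   ] F [-1.1 -0.6  0.4] T [-0.02  0.03 -0.04] g 0.995 j6 [ 0.41 -0.05  1.57  0.    1.62 -1.3 ]
```

View pics/s16.png

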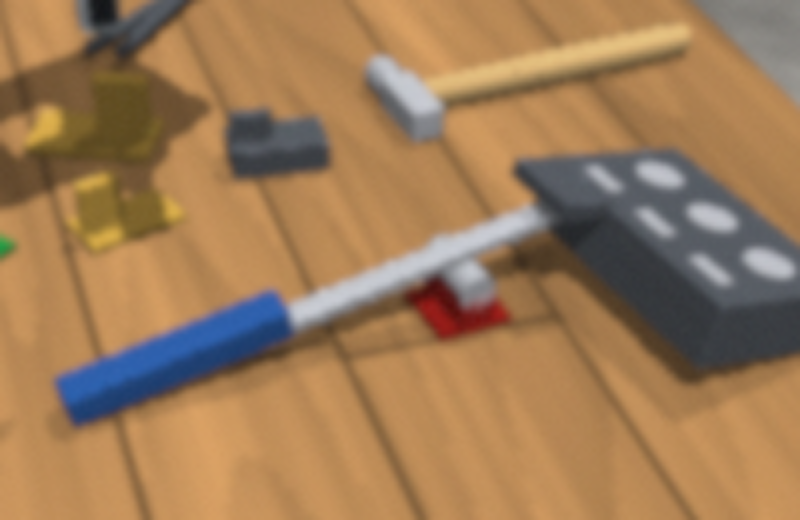

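View pics/t16.png

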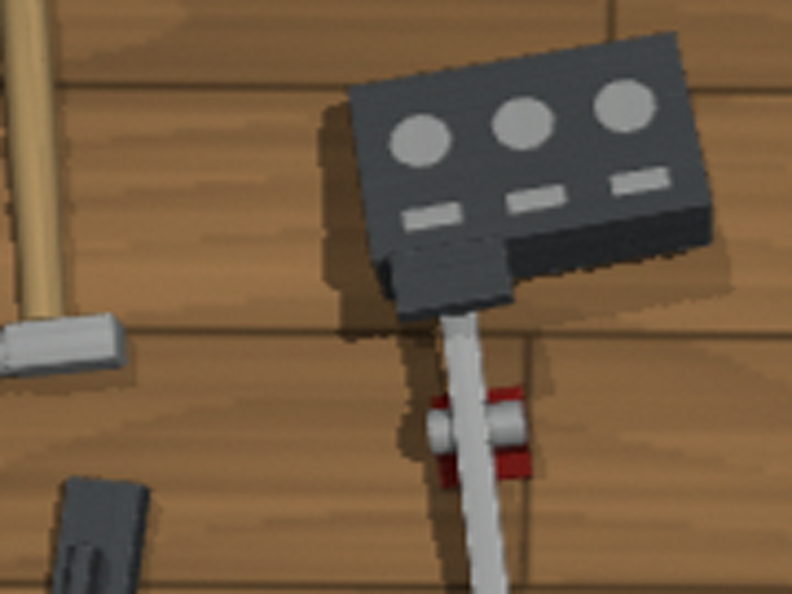

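```bash
cat > dief.py <<'E'
from geo import *
from scipy.optimize import least_squares
L=np.array([(.055,.09,.045),(.055,-.09,.045),(-.055,-.09,.045),(-.055,.09,.045),(-.09,.08,.05),(-.09,.02,.05),(-.055,-.09,0)])
def dpts(q,L):  # q: x,y of origin when flat, yaw, tilt(front up)
    L=np.asarray(L)-[.055,0,0]
    M=R.from_euler('ZY',[q[2],q[3]]).as_matrix()  # +Y rot: x-> -z for +x ; front(-x) goes up
    return np.array([q[0],q[1],0])+R.from_euler('Z',q[2]).apply([.055,0,0])+L@M.T
def dfit(obs):
    f=lambda q:np.concatenate([(proj(d,dpts(q,l))-p).ravel() for d,l,p in obs])
    r=least_squares(f,[.778,.126,.13,.1],x_scale=[.01,.01,.05,.05],loss='soft_l1');return r
E
python3 - <<'E'
from dief import *
t=cam('top')
pt=np.array([(350,88),(676,32),(711,207),(372,258),(398,316),(512,299),(711,243)])/4.4-.39+[180,80]
r=dfit([(t,L,pt)]);print(r.x[:2],np.degrees(r.x[2:]),r.fun.reshape(-1,2).round(1).tolist())
s=cam('side')
ps=np.array([(682,150),(798,238),(715,305),(697,368),(515,168)])/4-.375+[220,110]
Ls=L[[0,1,2,6,4]]
r=dfit([(s,Ls,ps)]);print(r.x[:2],np.degrees(r.x[2:]),r.fun.reshape(-1,2).round(1).tolist())
r=dfit([(t,L,pt),(s,Ls,ps)]);print(r.x[:2],np.degrees(r.x[2:]),r.fun.reshape(-1,2).round(1).tolist())
print(dpts(r.x,[(-.055,-.05,0),(-.055,-.09,0),(-.055,.09,0)]))
E
```

```text
[0.77045305 0.12665527] [10.20606159 12.25030869] [[-0.8, -0.8], [0.1, -0.4], [0.5, -0.1], [-0.3, 1.3], [-0.3, -0.0], [0.3, -0.6], [0.4, 1.2]]
[0.78843031 0.1497189 ] [9.63576938 3.34570766] [[-0.3, -5.9], [14.3, 6.5], [-0.5, 0.1], [0.3, -0.6], [-0.8, -0.0]]
[0.77016996 0.12710127] [10.10337577 12.19863594] [[-0.9, -0.7], [-0.1, -0.2], [0.3, 0.1], [-0.5, 1.4], [-0.5, 0.1], [0.0, -0.4], [0.2, 1.4], [-0.9, -1.0], [14.9, 12.5], [1.6, 0.8], [-0.1, 1.1], [-0.2, -2.2]]
[[0.72723927 0.06866397 0.02324317]
 [0.73425626 0.02928425 0.02324317]
 [0.70267981 0.20649296 0.02324317]]
```

```bash
python3 - <<'E'
from geo import *
d=cam('side');crop(d,'s17.png',330,130,450,220,6.5)
d=cam('top');crop(d,'t17.png',250,80,350,155,8)
E
```

```text
(no output)
```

View pics/s17.png

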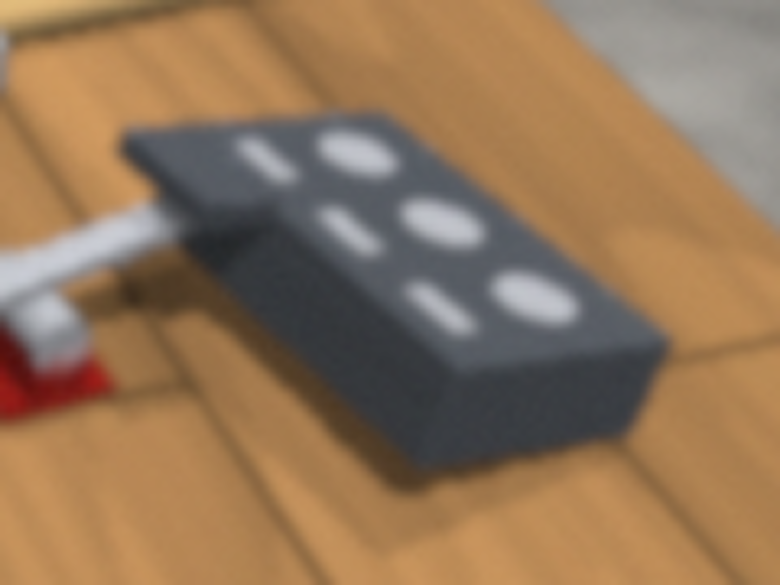

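View pics/t17.png

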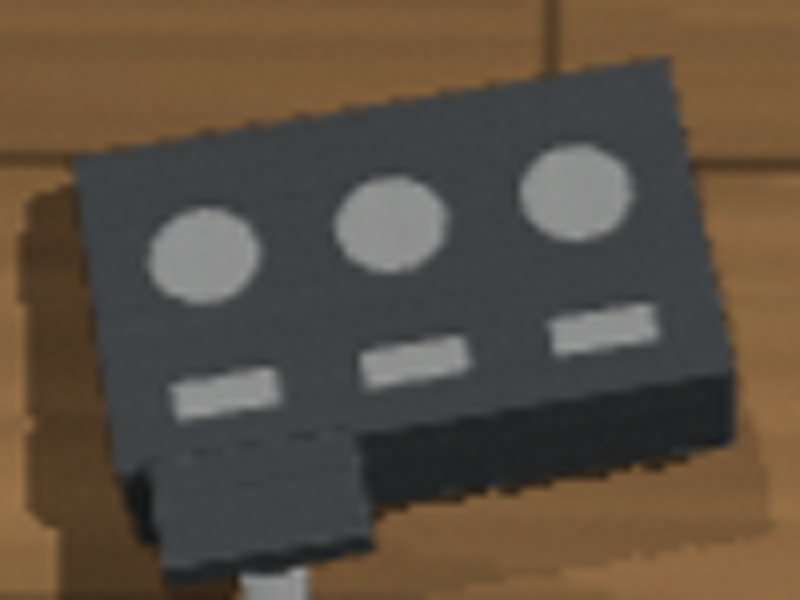

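```bash
cat > dief2.py <<'E'
from dief import *
L=np.array([(.055,.09,.045),(.055,-.09,.045),(-.055,-.09,.045),(-.055,.09,.045),(-.09,.08,.05),(-.09,.02,.05),(-.055,-.09,0),(.055,-.09,0)])
def d6(q,l):
    M=R.from_euler('ZYX',q[3:]).as_matrix();return np.array(q[:3])+np.asarray(l)@M.T
def fit6(obs,n=6):
    f=lambda q:np.concatenate([(proj(d,d6(q,l))-p).ravel() for d,l,p in obs])
    return least_squares(f,[.778,.126,.01,.13,.1,0],x_scale=[.01,.01,.01,.05,.05,.05],loss='soft_l1')
def report(r):
    q=r.x;print(q[:3].round(4),np.degrees(q[3:]).round(2),r.fun.reshape(-1,2).round(1).tolist())
    print('bottom FR,FL,RR,RL\n',d6(q,[(-.055,-.09,0),(-.055,.09,0),(.055,-.09,0),(.055,.09,0)]).round(4))
E
python3 - <<'E'
from dief2 import *
t=cam('top');s=cam('side')
pt=np.array([(75,158),(670,57),(735,372),(118,468),(168,570),(374,540),(733,442)])/8-.44+[250,80]
ps=np.array([(378,112),(668,345),(452,372),(425,468),(627,438),(123,135)])/6.5-.42+[330,130]
lt=L[:7];ls=L[[0,1,2,6,7,4]]
report(fit6([(t,lt,pt)]));report(fit6([(s,ls,ps)]));report(fit6([(t,lt,pt),(s,ls,ps)]))
r=dfit([(t,lt,pt),(s,ls,ps)]);print(r.x[:2],np.degrees(r.x[2:]),r.fun.round(1))
E
```

```text
[ 0.7768  0.1271 -0.0008] [10.19 12.13 -0.31] [[0.2, -0.4], [-0.3, -0.2], [-0.2, -0.0], [0.2, 1.0], [-0.2, -0.0], [0.1, -0.7], [0.1, 0.6]]
bottom FR,FL,RR,RL
 [[ 0.7399  0.029   0.0112]
 [ 0.7079  0.2061  0.0103]
 [ 0.8458  0.0481 -0.0119]
 [ 0.8137  0.2252 -0.0128]]
[ 0.7786  0.1423 -0.0017] [11.26 13.07  0.36] [[0.2, 0.3], [0.1, -0.7], [0.9, -0.1], [-1.2, 0.8], [-0.3, -0.2], [0.1, -0.1]]
bottom FR,FL,RR,RL
 [[ 0.7435  0.0436  0.0102]
 [ 0.7086  0.2201  0.0113]
 [ 0.8486  0.0645 -0.0146]
 [ 0.8137  0.2411 -0.0135]]
[0.7709 0.1271 0.0105] [10.69 13.46  0.08] [[-0.7, 0.3], [-0.4, 0.1], [0.2, 0.0], [-0.4, 1.6], [-0.7, 0.5], [-0.0, -0.4], [0.4, 1.2], [1.1, 0.0], [1.6, -0.4], [1.6, -0.1], [-0.8, 1.2], [1.0, 0.6], [-0.0, -1.0]]
bottom FR,FL,RR,RL
 [[ 0.735   0.0288  0.0232]
 [ 0.7017  0.2057  0.0234]
 [ 0.8401  0.0486 -0.0024]
 [ 0.8068  0.2255 -0.0022]]
[0.7690804  0.12627648] [10.48232822 13.10294075] [-0.5  0.1 -0.1 -0.   0.4  0.2 -0.3  1.6 -0.6  0.6  0.1 -0.2  0.7  1.3
  1.2 -0.5  1.7 -0.9  1.4 -0.5 -0.9  0.8  1.2  0.1 -0.2 -1.3]
```

Call:
apply_moves(
  plan=[
    {"jaw": 1, "offset": [0.0801, -0.025, 0], "roll": 0},
    {"jaw": 1, "offset": [0.0801, -0.025, 0], "roll": 0},
    {"jaw": 1, "offset": [0.0801, -0.025, -0.02], "roll": 0},
    {"jaw": 1, "offset": [0.0801, -0.025, -0.05], "roll": 0},
    {"jaw": 1, "offset": [0.0801, -0.025, -0.05], "roll": 0},
    {"jaw": 1, "offset": [0.0801, -0.025, -0.05], "roll": 0},
    {"jaw": 1, "offset": [0.0801, -0.025, -0.03], "roll": 0},
    {"jaw": 1, "offset": [0, 0, -0.06], "roll": 0},
    {"jaw": 1, "offset": [0, 0, -0.04], "roll": 0},
    {"jaw": 1, "offset": [0, 0, -0.03], "roll": 0},
    {"jaw": 1, "offset": [0, 0, 0], "roll": 0},
    {"jaw": 1, "offset": [0, 0, 0], "roll": 0},
  ],
)

```text
time: 19.68
tool_pos: [0.6555, 0.1518, 0.0651]
tool_rot: [0.202, -3.134, 0.0]
wrist_force: [0.1, 0.9, -0.3]
grip_width: 0.002
```

```bash
python3 -c "
from geo import *
s=st();print(rel(s['tool_pos']))
d=cam('side');crop(d,'s18.png',300,110,460,230,5)
"
```

```text
t19.68 pos [0.6555 0.1518 0.0651] ydir 97.37 zax [-0.001 -0.    -1.   ] F [ 0.1  0.9 -0.3] T [0.07 0.03 0.07] g 0.002 j6 [ 0.17  0.57  1.11  0.    1.47 -1.53]
[-28.10757503  -8.61635059]
```

View pics/s18.png

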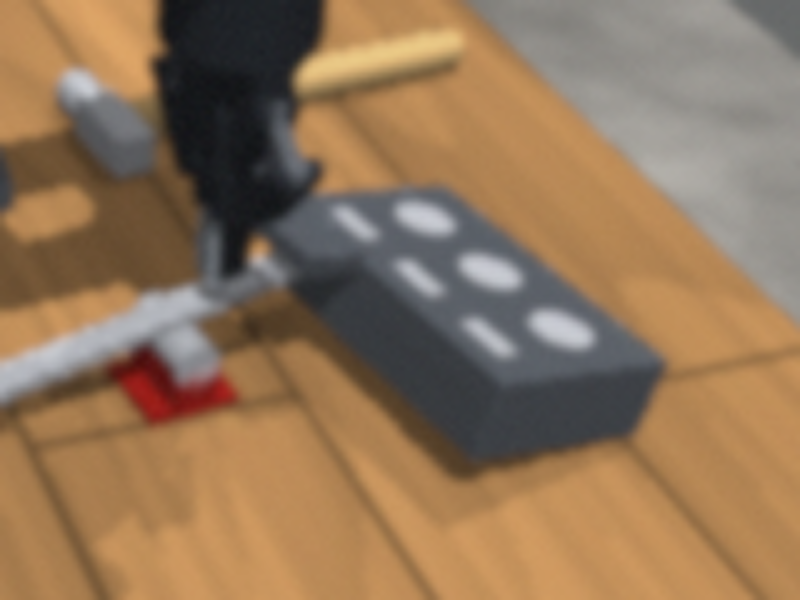

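Call:
apply_moves(
  plan=[
    {"jaw": 1, "offset": [0.01, 0.01, 0], "roll": 0},
    {"jaw": 1, "offset": [0.012, 0.007, 0], "roll": 0},
    {"jaw": 1, "offset": [0.008, 0.001, 0], "roll": 0},
    {"jaw": 1, "offset": [0, 0, 0], "roll": 0},
  ],
)

```text
time: 20.07
tool_pos: [0.6686, 0.1598, 0.066]
tool_rot: [-0.203, 3.133, 0.0]
wrist_force: [0.1, 0.4, 0.1]
grip_width: -0.001
```

Call:
apply_moves(
  plan=[
    {"jaw": 1, "offset": [0.006, 0.001, 0], "roll": 0},
    {"jaw": 1, "offset": [0.006, 0.001, 0], "roll": 0},
    {"jaw": 1, "offset": [0, 0, 0], "roll": 0},
  ],
)

```text
time: 20.32
tool_pos: [0.6729, 0.1601, 0.0652]
tool_rot: [-0.202, 3.135, 0.0]
wrist_force: [0.3, -0.4, -0.2]
grip_width: 0.0
```

Call:
apply_moves(
  plan=[
    {"jaw": 1, "offset": [0.006, 0.001, 0], "roll": 0},
    {"jaw": 1, "offset": [0.006, 0.001, 0], "roll": 0},
    {"jaw": 1, "offset": [0, 0, 0], "roll": 0},
  ],
)

```text
time: 20.57
tool_pos: [0.6754, 0.1615, 0.0645]
tool_rot: [0.203, -3.129, -0.001]
wrist_force: [-10.3, 0.5, 4.2]
grip_width: 0.004
```

```bash
python3 -c "
from geo import *
s=st();print(rel(s['tool_pos']))
d=cam('side');crop(d,'s19.png',300,110,460,230,5)
d=cam('top');crop(d,'t19.png',250,80,350,155,8)
"
```

```text
t20.57 pos [0.6754 0.1615 0.0645] ydir 97.43 zax [-0.006  0.    -1.   ] F [-10.3   0.5   4.2] T [0.14 1.79 0.09] g 0.004 j6 [ 0.18  0.63  1.02  0.    1.5  -1.52]
[-7.20063259 -1.53865742]
```

View pics/s19.png

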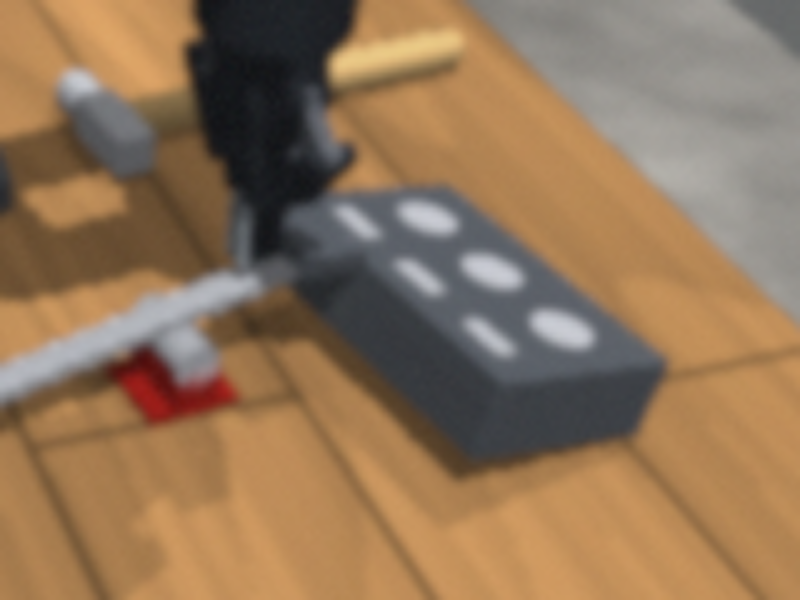

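View pics/t19.png

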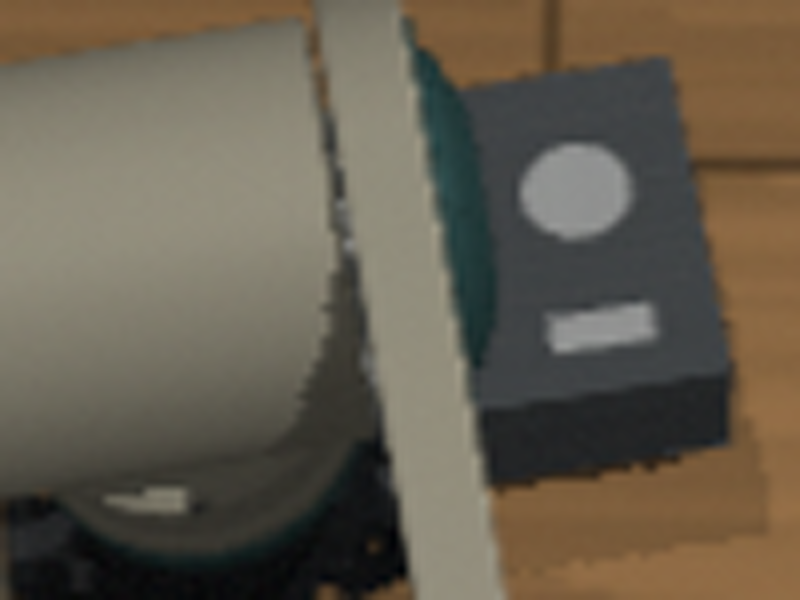

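Call:
apply_moves(
  plan=[
    {"jaw": 1, "offset": [0.004, 0.0005, 0], "roll": 0},
    {"jaw": 1, "offset": [0.004, 0.0005, 0], "roll": 0},
    {"jaw": 1, "offset": [0.004, 0.0005, 0], "roll": 0},
    {"jaw": 1, "offset": [0, 0, 0], "roll": 0},
  ],
)

```text
time: 21.0
tool_pos: [0.6795, 0.1628, 0.0642]
tool_rot: [0.204, -3.127, -0.002]
wrist_force: [-13.3, 3.5, 4.1]
grip_width: -0.001
```

Call:
apply_moves(
  plan=[
    {"jaw": 1, "offset": [0.004, 0.0005, 0], "roll": 0},
    {"jaw": 1, "offset": [0.004, 0.0005, 0], "roll": 0},
    {"jaw": 1, "offset": [0, 0, 0], "roll": 0},
  ],
)

```text
time: 21.25
tool_pos: [0.6823, 0.1633, 0.0636]
tool_rot: [0.204, -3.126, -0.002]
wrist_force: [-14.2, 3.5, 2.5]
grip_width: 0.002
```

```bash
python3 -c "
from geo import *
s=st();print(rel(s['tool_pos']))
d=cam('side');crop(d,'s20.png',300,110,460,230,5)
d=cam('top');crop(d,'t20.png',250,80,350,155,8)
"
```

```text
t21.25 pos [0.6823 0.1633 0.0636] ydir 97.48 zax [-0.009  0.001 -1.   ] F [-14.2   3.5   2.5] T [0.56 2.23 0.07] g 0.002 j6 [ 0.18  0.66  0.98  0.    1.51 -1.52]
[-0.13199612 -0.66850294]
```

View pics/s20.png

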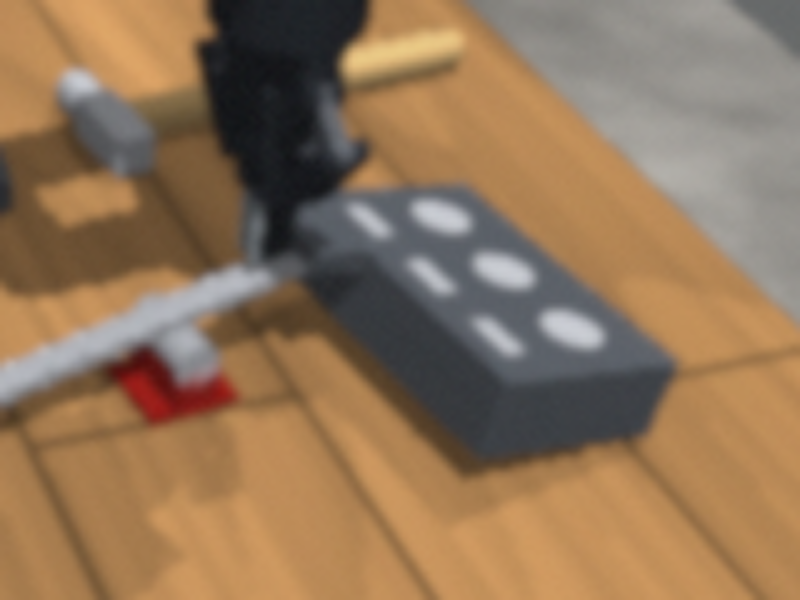

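View pics/t20.png

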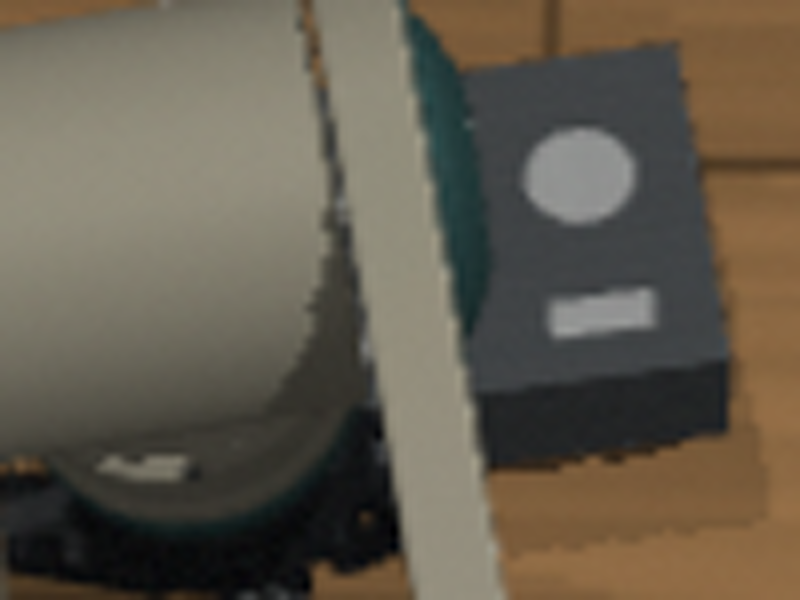

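Call:
apply_moves(
  plan=[
    {"jaw": 1, "offset": [-0.03, -0.004, 0], "roll": 0},
    {"jaw": 1, "offset": [-0.03, -0.004, 0.05], "roll": 0},
    {"jaw": 1, "offset": [-0.06, 0.03, 0.09], "roll": 0},
    {"jaw": 0, "offset": [-0.09, 0.05, 0.07], "roll": 0},
    {"jaw": -1, "offset": [-0.09, 0.05, 0.05], "roll": 0},
    {"jaw": -1, "offset": [-0.09, 0.05, 0], "roll": 0},
    {"jaw": -1, "offset": [-0.09, 0.05, 0], "roll": 0},
    {"jaw": -1, "offset": [-0.02, 0.05, 0], "roll": 0},
    {"jaw": -1, "offset": [0, 0, 0], "roll": 0},
  ],
)

```text
time: 22.1
tool_pos: [0.4936, 0.2677, 0.1606]
tool_rot: [0.209, -3.135, -0.002]
wrist_force: [0.2, -0.3, -0.4]
grip_width: 0.847
```

```bash
python3 -c "
from geo import *
s=st()
d=cam('side');crop(d,'s21.png',330,130,450,220,6.5)
d=cam('top');crop(d,'t21.png',250,80,350,155,8)
d=cam('wrist');crop(d,'w21.png',0,0,640,400,1.25)
"
```

```text
t22.10 pos [0.4936 0.2677 0.1606] ydir 97.62 zax [-0.     0.001 -1.   ] F [ 0.2 -0.3 -0.4] T [-0.04 -0.02  0.04] g 0.847 j6 [ 0.43  0.19  1.4   0.    1.56 -1.27]
```

View pics/s21.png

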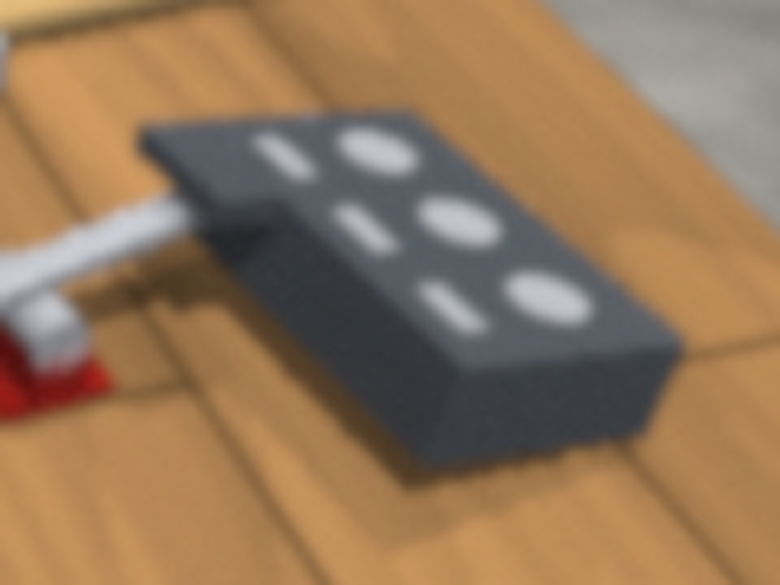

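View pics/t21.png

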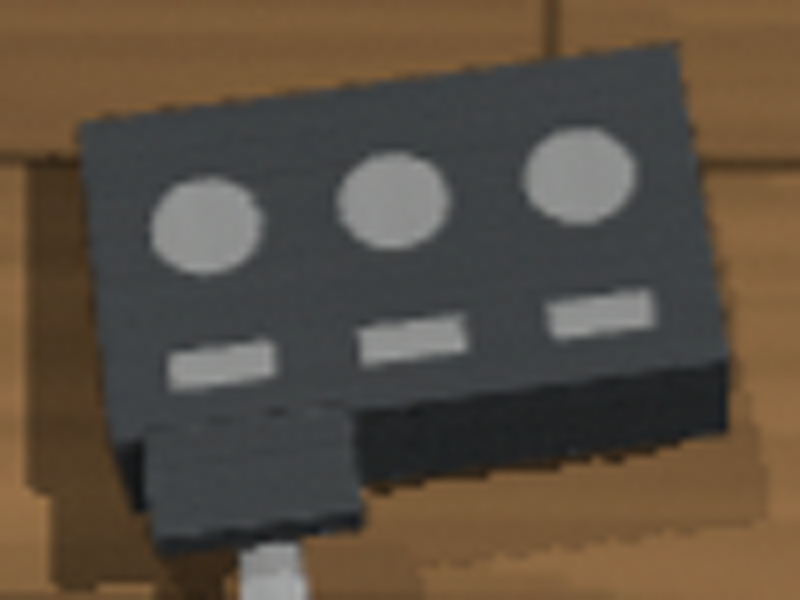

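View pics/w21.png

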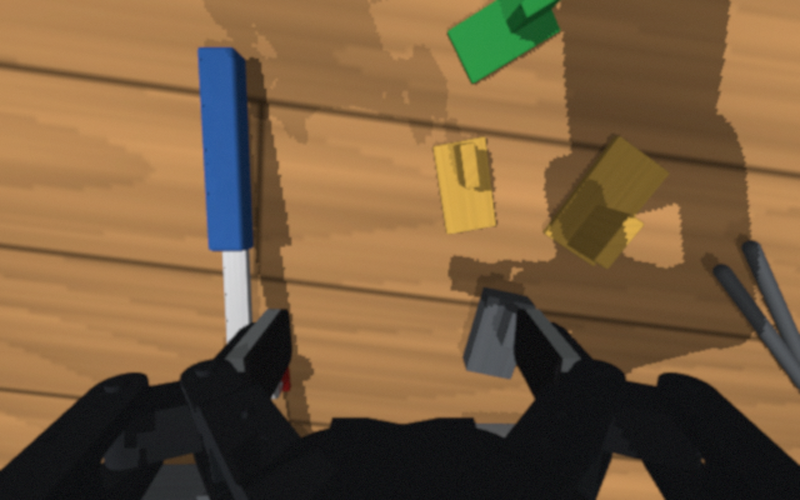

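```bash
python3 - <<'E'
from dief2 import *
from fit import fit
t=cam('top');s=cam('side')
pt=np.array([(78,124),(680,42),(728,358),(112,440),(157,543),(362,518),(727,430)])/8-.44+[250,80]
ps=np.array([(412,108),(683,345),(458,370),(425,468),(640,437),(140,132)])/6.5-.42+[330,130]
lt=L[:7];ls=L[[0,1,2,6,7,4]]
report(fit6([(t,lt,pt)]));report(fit6([(t,lt,pt),(s,ls,ps)]))
for o in ([(t,lt,pt)],[(t,lt,pt),(s,ls,ps)]):
  r=dfit(o);print(r.x[:2],np.degrees(r.x[2:]),r.fun.round(1))
print('front bottom at y=-.05',dpts(r.x,[(-.055,-.05,0)]))
w=cam('wrist')
Lh=[(.035,.02,.006),(.035,-.02,.006),(-.035,-.02,.006),(-.035,.02,.006)]
pw=np.array([(496,225),(447,233),(434,146),(487,138)])/1.25
p,rr=fit([.45,.31,.3],[(w,Lh,pw)]);print('shim wrist',p[:2],np.degrees(p[2]),rr.round(1).tolist())
E
```

```text
[ 7.843e-01  1.274e-01 -7.000e-04] [ 8.18 11.27 -0.86] [[0.3, -0.3], [-0.7, -0.4], [0.0, 0.3], [0.1, 0.8], [-0.3, -0.1], [0.2, -0.7], [0.2, 0.5]]
bottom FR,FL,RR,RL
 [[ 0.744   0.0307  0.0114]
 [ 0.7178  0.2087  0.0087]
 [ 0.8508  0.046  -0.0101]
 [ 0.8246  0.2241 -0.0128]]
[0.7788 0.1275 0.01  ] [ 8.23 12.2  -0.18] [[-0.3, -0.1], [-0.5, 0.2], [0.3, 0.8], [-0.6, 1.1], [-0.9, 0.2], [-0.0, -0.3], [0.3, 1.4], [-0.1, 0.2], [1.5, -0.4], [1.3, -0.1], [0.1, 0.8], [1.3, 0.6], [0.1, -1.1]]
bottom FR,FL,RR,RL
 [[ 0.7385  0.0308  0.0219]
 [ 0.7126  0.2089  0.0213]
 [ 0.845   0.0462 -0.0014]
 [ 0.8191  0.2243 -0.0019]]
[0.7785492  0.12695542] [ 8.5245323  11.86335117] [-0.3 -0.6 -0.4 -0.5  0.7  0.3 -0.3  0.8 -0.5 -0.1  0.4 -0.6  0.6  0.8]
[0.7772752  0.12709145] [ 8.19321012 11.95976929] [-0.2 -0.3 -0.3  0.1  0.5  1.  -0.6  1.1 -0.8  0.2  0.1 -0.2  0.5  1.5
 -0.1 -0.4  1.5 -0.7  1.2 -0.2  0.   0.6  1.3  0.3 -0.  -1.4]
front bottom at y=-.05 [[0.73232552 0.07010393 0.02279473]]
shim wrist [0.45283988 0.30827693] 16.938489332523 [[0.1, 0.7], [-0.1, 0.9], [0.3, -0.3], [-0.3, -1.3]]
```

Call:
apply_moves(
  plan=[
    {"jaw": -0.2, "offset": [-0.05, 0.03, 0], "roll": 0.071},
    {"jaw": -0.2, "offset": [-0.05, 0.03, -0.03], "roll": 0.071},
    {"jaw": -0.2, "offset": [-0.0445, 0.03, -0.05], "roll": 0.071},
    {"jaw": -0.2, "offset": [0, 0, -0.08], "roll": 0},
    {"jaw": -0.2, "offset": [0, 0, -0.06], "roll": 0},
    {"jaw": -0.2, "offset": [0, 0, 0], "roll": 0},
  ],
)

```text
time: 22.9
tool_pos: [0.436, 0.2988, 0.0667]
tool_rot: [0.461, -3.099, 0.006]
wrist_force: [-0.9, -1.0, -1.0]
grip_width: 0.596
```

```bash
python3 -c "
from h import *
s=st()
d=cam('wrist');crop(d,'w22.png',160,100,480,340,2.5)
d=cam('side');crop(d,'s22.png',200,80,330,180,6)
c=np.array([.453,.309]);a=np.radians(17.2);e=np.array([np.cos(a),np.sin(a)]);print('fin target',c-.018*e)
"
```

```text
t22.90 pos [0.436  0.2988 0.0667] ydir 106.93 zax [-0.008 -0.005 -1.   ] F [-0.9 -1.  -1. ] T [-0.03  0.06 -0.  ] g 0.596 j6 [ 0.53  0.19  1.59 -0.    1.37 -1.34]
fin target [0.43580499 0.30367726]
```

View pics/w22.png

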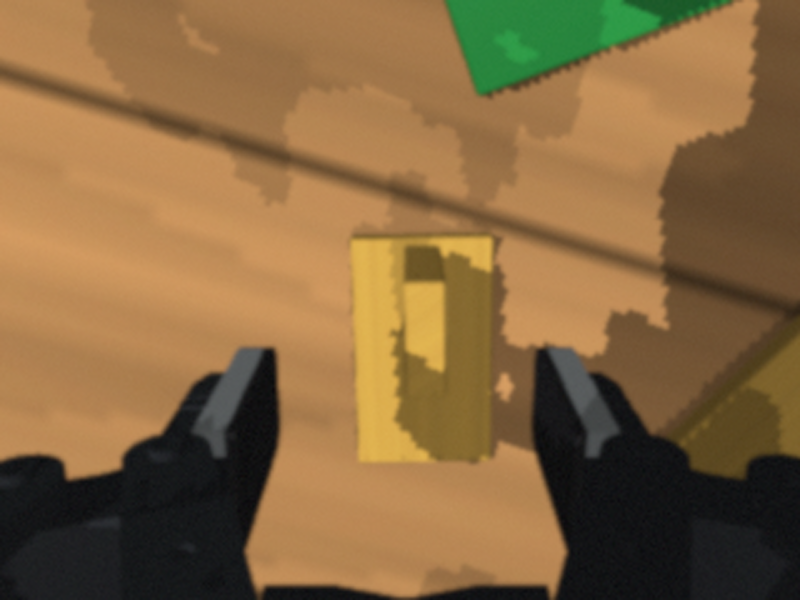

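View pics/s22.png

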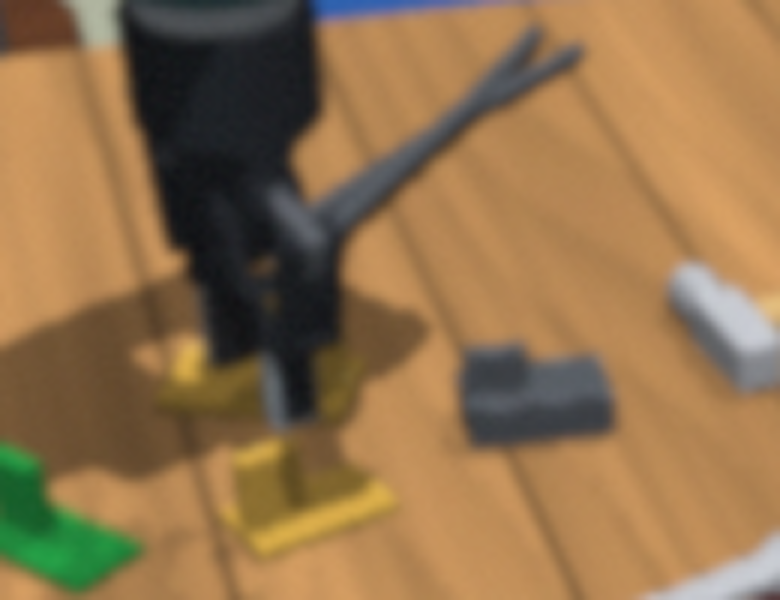

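Call:
apply_moves(
  plan=[
    {"jaw": -0.2, "offset": [0, 0.012, -0.03], "roll": 0},
    {"jaw": -0.2, "offset": [0, 0, -0.06], "roll": 0},
    {"jaw": -0.2, "offset": [0, 0, -0.03], "roll": 0},
    {"jaw": -0.2, "offset": [0, 0, -0.014], "roll": 0},
    {"jaw": 0.3, "offset": [0, 0, 0], "roll": 0},
    {"jaw": 0.6, "offset": [0, 0, 0], "roll": 0},
    {"jaw": 1, "offset": [0, 0, 0], "roll": 0},
    {"jaw": 1, "offset": [0, 0, 0], "roll": 0},
    {"jaw": 1, "offset": [0, 0, 0], "roll": 0},
    {"jaw": 1, "offset": [0, 0, 0], "roll": 0},
    {"jaw": 1, "offset": [0, 0, 0], "roll": 0},
  ],
)

```text
time: 23.92
tool_pos: [0.4393, 0.3061, 0.0201]
tool_rot: [-0.463, 3.105, 0.002]
wrist_force: [-0.3, -0.6, 5.6]
grip_width: 0.102
```

```bash
python3 -c "
from h import *
s=st()
d=cam('wrist');crop(d,'w23.png',160,100,480,340,2.5)
"
```

```text
t23.92 pos [0.4393 0.3061 0.0201] ydir 106.97 zax [ 0.002  0.001 -1.   ] F [-0.3 -0.6  5.6] T [-0.03  0.02 -0.02] g 0.102 j6 [ 0.54  0.26  1.61  0.    1.27 -1.33]
```

View pics/w23.png

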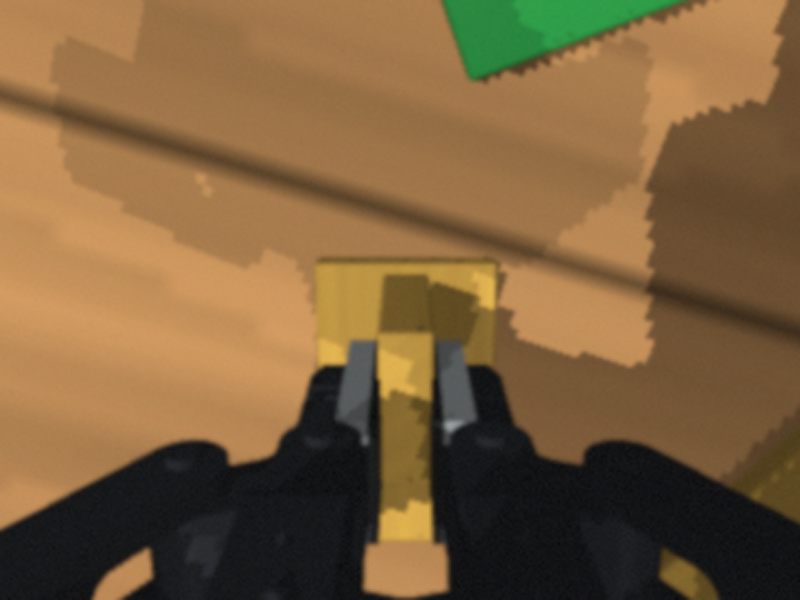

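```bash
python3 - <<'E'
from h import *
d=cam('wrist');s=sense();p=s['tool_pos']
M=R.from_rotvec(s['tool_rot']).as_matrix();yaw=np.arctan2(M[1,1],M[0,1])-np.pi/2
e=np.array([np.cos(yaw),np.sin(yaw)]);n=np.array([-e[1],e[0]])
for u,v in((286.4,204),(358.8,204),(322.6,204)):
    q=ray(d,u,v,.006);r=q[:2]-p[:2];print('along',r@e*1000,'lat',r@n*1000)
E
```

```text
along -22.54090293965442 lat -19.72914050727086
along -22.515011417757638 lat 19.709440345975217
along -22.52795943365454 lat -0.013284871756643037
```

Call:
apply_moves(
  plan=[
    {"jaw": 1, "offset": [0, 0, 0.05], "roll": 0},
    {"jaw": 1, "offset": [0, 0, 0.1], "roll": 0},
    {"jaw": 1, "offset": [0, 0, 0.1], "roll": 0},
    {"jaw": 1, "offset": [0.0587, -0.0689, 0.02], "roll": -0.0214},
    {"jaw": 1, "offset": [0.0587, -0.0689, 0], "roll": -0.0214},
    {"jaw": 1, "offset": [0.0587, -0.0689, 0], "roll": -0.0214},
    {"jaw": 1, "offset": [0.0587, -0.0689, 0], "roll": -0.0214},
    {"jaw": 1, "offset": [0.0587, -0.0689, 0], "roll": -0.0214},
    {"jaw": 1, "offset": [0.0587, -0.0689, 0], "roll": -0.0214},
    {"jaw": 1, "offset": [0.0587, -0.0689, 0], "roll": -0.0214},
    {"jaw": 1, "offset": [0.0587, -0.0689, 0], "roll": -0.0214},
    {"jaw": 1, "offset": [0.0587, -0.0689, 0], "roll": -0.0214},
    {"jaw": 1, "offset": [0, 0, 0], "roll": 0},
    {"jaw": 1, "offset": [0, 0, 0], "roll": 0},
  ],
)

```text
time: 25.18
tool_pos: [0.65, 0.0557, 0.1255]
tool_rot: [0.223, -3.132, -0.0]
wrist_force: [-0.1, 0.1, -1.7]
grip_width: 0.101
```

```bash
python3 -c "
from h import *
s=st()
d=cam('wrist');crop(d,'w24.png',160,100,480,340,2.5)
d=cam('side');crop(d,'s24.png',290,90,450,210,5)
"
```

```text
t25.18 pos [0.65   0.0557 0.1255] ydir 98.14 zax [-0.002  0.    -1.   ] F [-0.1  0.1 -1.7] T [-0.03  0.03  0.02] g 0.101 j6 [ 0.03  0.46  1.13  0.    1.55 -1.68]
```

View pics/s24.png

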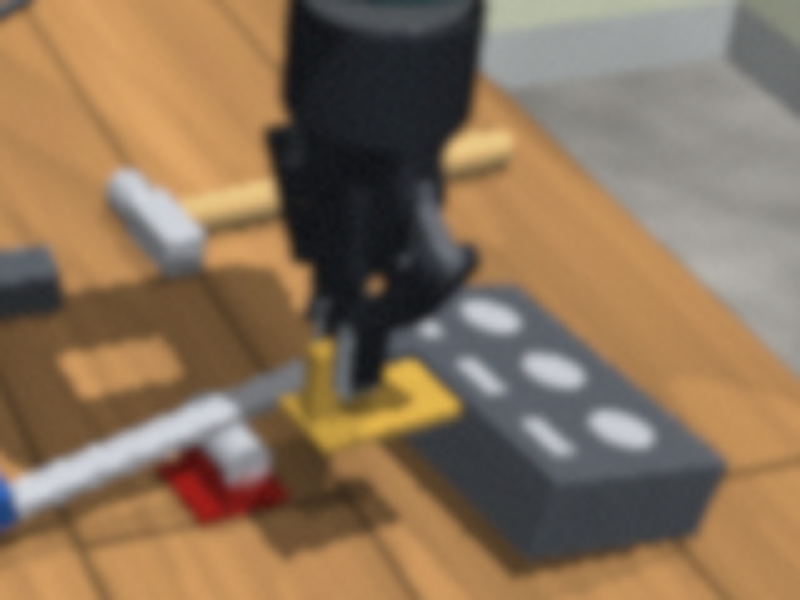

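View pics/w24.png

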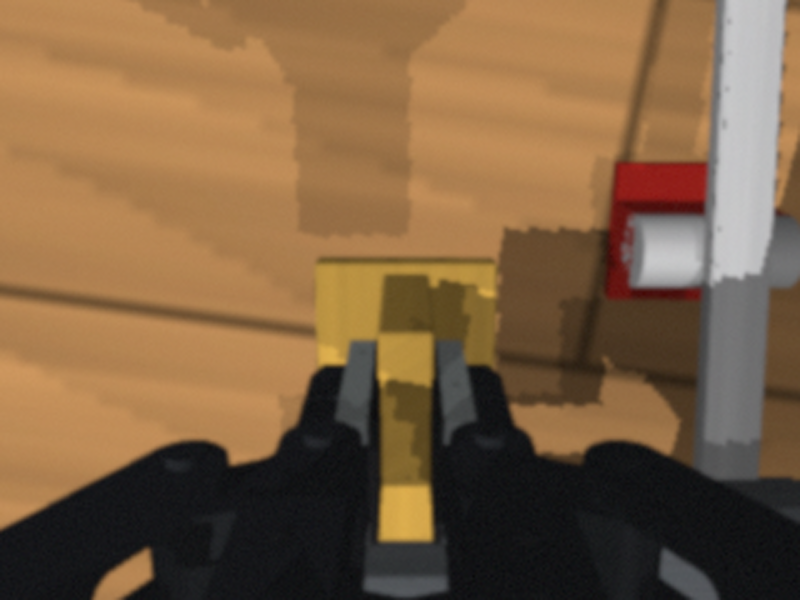

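Call:
apply_moves(
  plan=[
    {"jaw": 1, "offset": [0, 0.006, -0.08], "roll": 0.004},
    {"jaw": 1, "offset": [0, 0, -0.08], "roll": 0},
    {"jaw": 1, "offset": [0, 0, -0.06], "roll": 0},
    {"jaw": 1, "offset": [0, 0, -0.03], "roll": 0},
    {"jaw": 1, "offset": [0, 0, -0.01], "roll": 0},
    {"jaw": 1, "offset": [0, 0, -0.004], "roll": 0},
    {"jaw": 1, "offset": [0, 0, 0], "roll": 0},
  ],
)

```text
time: 25.87
tool_pos: [0.6506, 0.0604, 0.0228]
tool_rot: [-0.233, 3.13, -0.0]
wrist_force: [0.4, 0.3, -0.9]
grip_width: 0.103
```

```bash
python3 -c "
from h import *
s=st()
d=cam('top');crop(d,'t25.png',250,80,350,155,8)
d=cam('side');crop(d,'s25.png',290,110,450,230,5)
"
```

```text
t25.87 pos [0.6506 0.0604 0.0228] ydir 98.52 zax [ 0.003  0.    -1.   ] F [ 0.4  0.3 -0.9] T [-0.07 -0.   -0.01] g 0.103 j6 [ 0.04  0.56  1.21  0.    1.37 -1.68]
```

View pics/s25.png

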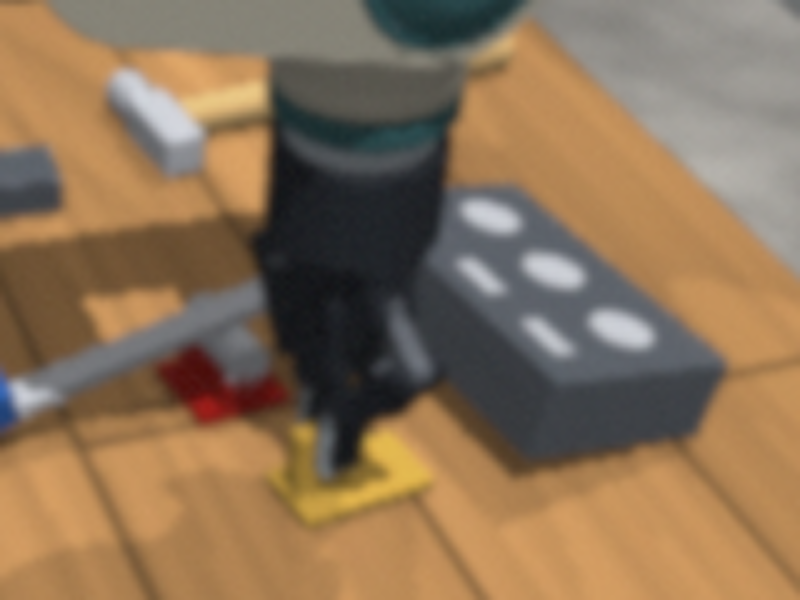

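View pics/t25.png

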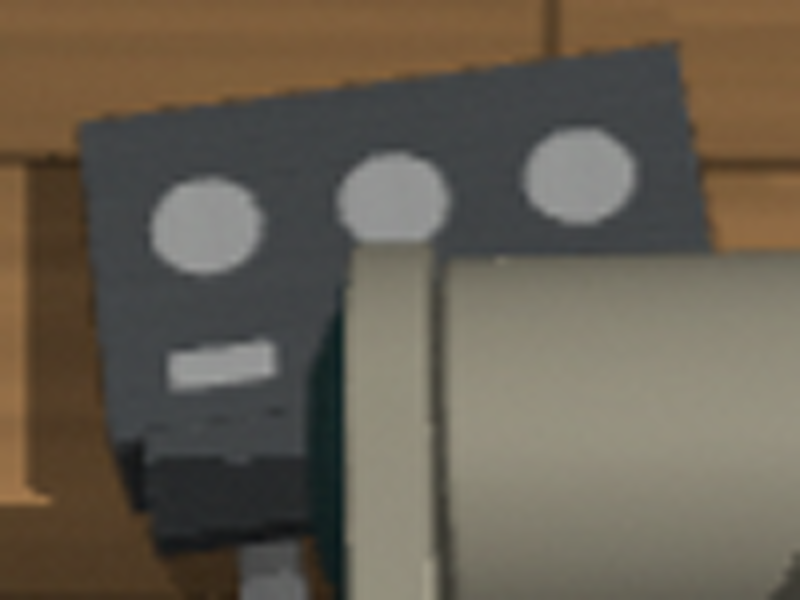

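Call:
apply_moves(
  plan=[
    {"jaw": 1, "offset": [0, 0, -0.006], "roll": -0.003},
    {"jaw": 1, "offset": [0, 0, -0.002], "roll": 0},
    {"jaw": 1, "offset": [0.02, 0.0022, 0], "roll": 0},
    {"jaw": 1, "offset": [0.03, 0.0033, 0], "roll": 0},
    {"jaw": 1, "offset": [0.03, 0.0033, 0], "roll": 0},
    {"jaw": 1, "offset": [0.025, 0.0027, 0], "roll": 0},
    {"jaw": 1, "offset": [0, 0, 0], "roll": 0},
  ],
)

```text
time: 26.55
tool_pos: [0.6942, 0.0646, 0.0202]
tool_rot: [-0.228, 3.128, -0.0]
wrist_force: [3.5, 0.8, 4.7]
grip_width: 0.101
```

```bash
python3 -c "
from h import *
s=st()
d=cam('side');crop(d,'s26.png',310,120,430,210,6.5)
"
```

```text
t26.55 pos [0.6942 0.0646 0.0202] ydir 98.34 zax [ 0.005  0.    -1.   ] F [3.5 0.8 4.7] T [ 0.04 -0.58 -0.01] g 0.101 j6 [ 0.04  0.68  1.05  0.    1.41 -1.68]
```

View pics/s26.png

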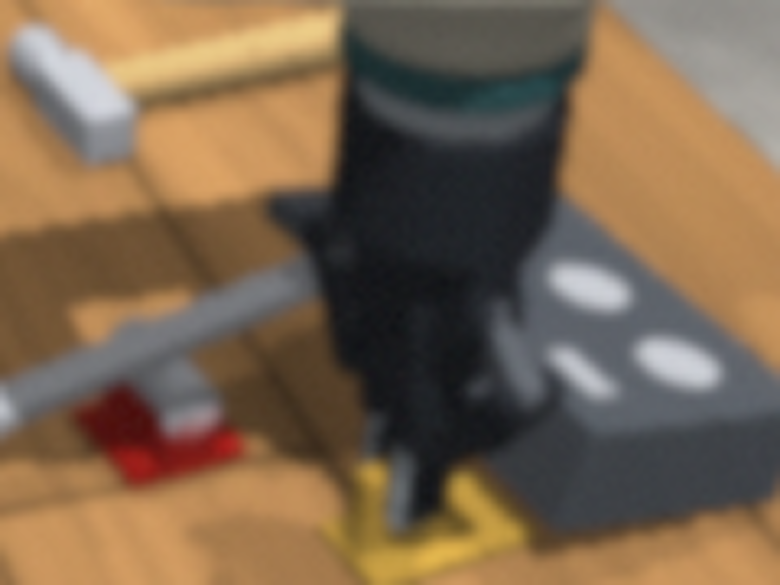

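Call:
apply_moves(
  plan=[
    {"jaw": 1, "offset": [0.02, 0.0027, 0], "roll": 0},
    {"jaw": 1, "offset": [0.02, 0.0027, 0], "roll": 0},
    {"jaw": 1, "offset": [0, 0, 0], "roll": 0},
    {"jaw": 1, "offset": [0, 0, 0], "roll": 0},
  ],
)

```text
time: 26.93
tool_pos: [0.709, 0.0667, 0.0202]
tool_rot: [-0.228, 3.129, -0.0]
wrist_force: [1.5, -0.3, 6.3]
grip_width: 0.105
```

```bash
python3 -c "
from h import *
s=st()
d=cam('side');crop(d,'s27.png',310,120,430,210,6.5)
d=cam('wrist');crop(d,'w27.png',160,100,480,340,2.5)
"
```

```text
t26.93 pos [0.709  0.0667 0.0202] ydir 98.34 zax [ 0.004  0.    -1.   ] F [ 1.5 -0.3  6.3] T [-0.02 -0.16 -0.04] g 0.105 j6 [ 0.04  0.72  0.99  0.    1.43 -1.67]
```

View pics/s27.png

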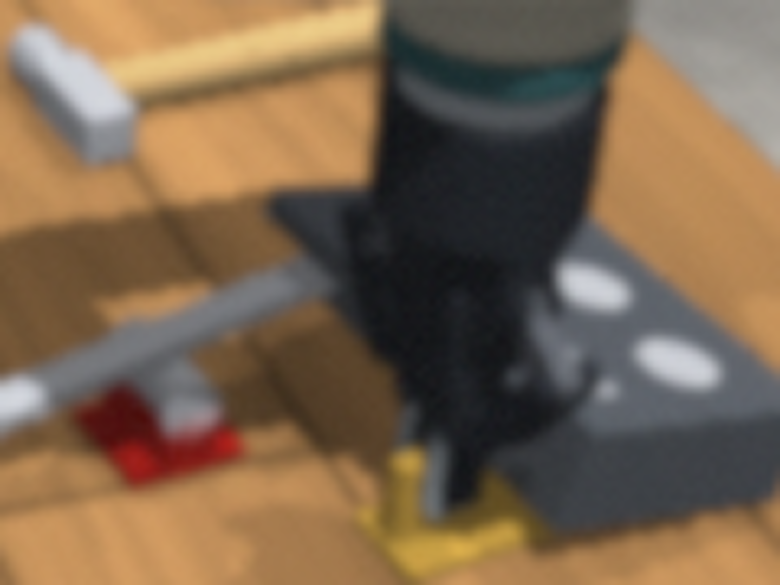

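View pics/w27.png

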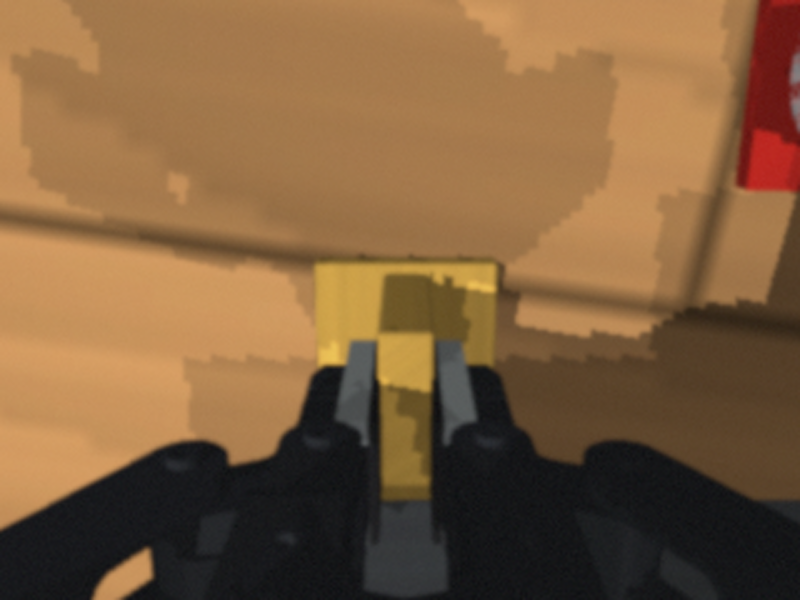

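Call:
apply_moves(
  plan=[
    {"jaw": 0.6, "offset": [0, 0, 0.003], "roll": 0},
    {"jaw": 0.3, "offset": [0, 0, 0], "roll": 0},
    {"jaw": 0, "offset": [0, 0, 0], "roll": 0},
    {"jaw": 0, "offset": [0, 0, 0], "roll": 0},
    {"jaw": 0, "offset": [0, 0, 0], "roll": 0},
    {"jaw": 0, "offset": [0, 0, 0.03], "roll": 0},
    {"jaw": 0, "offset": [0, 0, 0.06], "roll": 0},
    {"jaw": 0, "offset": [0, 0, 0.08], "roll": 0},
    {"jaw": 0, "offset": [-0.05, 0, 0.08], "roll": 0},
    {"jaw": 0, "offset": [-0.1, -0.02, 0.05], "roll": 0},
    {"jaw": 0, "offset": [-0.1, -0.05, 0.05], "roll": 0},
    {"jaw": 0, "offset": [-0.1, -0.08, 0], "roll": 0},
    {"jaw": 0, "offset": [-0.05, -0.09, 0], "roll": 0},
    {"jaw": 0, "offset": [0, -0.1, 0], "roll": 0},
    {"jaw": 0, "offset": [0, -0.1, 0], "roll": 0},
    {"jaw": 0, "offset": [0, 0, 0], "roll": 0},
  ],
)

```text
time: 28.37
tool_pos: [0.5638, -0.1058, 0.1558]
tool_rot: [-0.219, 3.133, -0.004]
wrist_force: [1.1, 0.9, -0.1]
grip_width: 0.499
```

```bash
python3 -c "
from h import *
s=st()
d=cam('side');crop(d,'s28.png',320,120,440,210,6.5)
d=cam('top');crop(d,'t28.png',250,80,350,155,8)
"
```

```text
t28.37 pos [ 0.5638 -0.1058  0.1558] ydir 98.0 zax [ 0.002 -0.003 -1.   ] F [ 1.1  0.9 -0.1] T [-0.01 -0.03  0.  ] g 0.499 j6 [-0.25  0.22  1.37 -0.    1.55 -1.96]
```

View pics/s28.png

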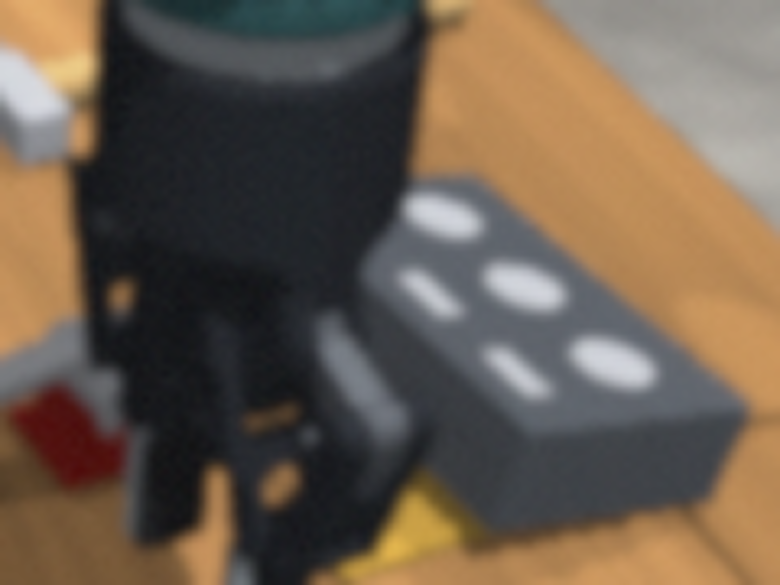

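View pics/t28.png

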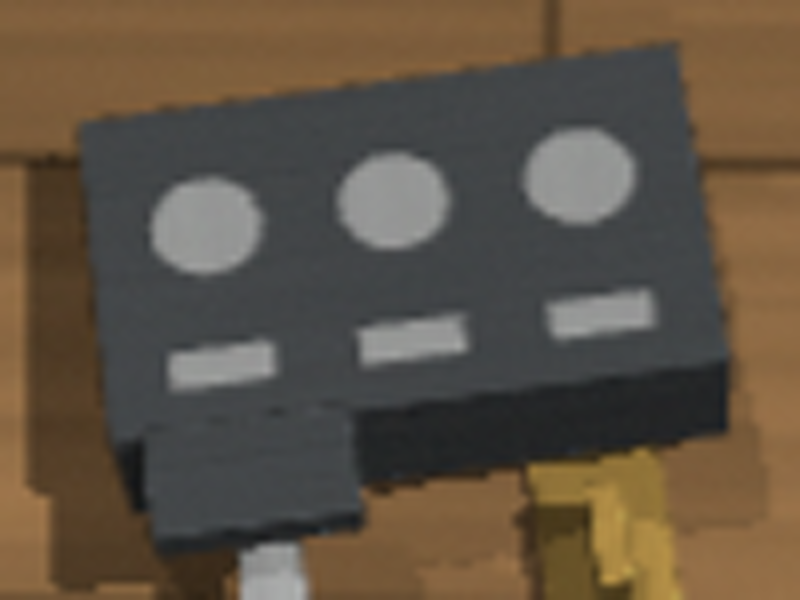

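Call:
apply_moves(
  plan=[
    {"jaw": 0, "offset": [-0.06, -0.08, 0.03], "roll": 0},
    {"jaw": 0, "offset": [-0.06, -0.08, 0.03], "roll": 0},
    {"jaw": 0, "offset": [-0.06, -0.08, 0.03], "roll": 0},
    {"jaw": 0, "offset": [-0.06, -0.08, 0.03], "roll": 0},
    {"jaw": 0, "offset": [0, 0, 0], "roll": 0},
  ],
)

```text
time: 28.88
tool_pos: [0.4668, -0.2313, 0.2059]
tool_rot: [-0.222, 3.131, -0.007]
wrist_force: [0.2, 0.5, 0.3]
grip_width: 0.502
```

```bash
python3 -c "
from h import *
s=st()
d=cam('side');crop(d,'s29.png',220,110,440,230,3.6)
d=cam('top');crop(d,'t29.png',270,100,350,175,8)
"
```

```text
t28.88 pos [ 0.4668 -0.2313  0.2059] ydir 98.11 zax [ 0.003 -0.004 -1.   ] F [0.2 0.5 0.3] T [-0.01 -0.05  0.  ] g 0.502 j6 [-0.53  0.05  1.46 -0.    1.63 -2.24]
```

View pics/s29.png

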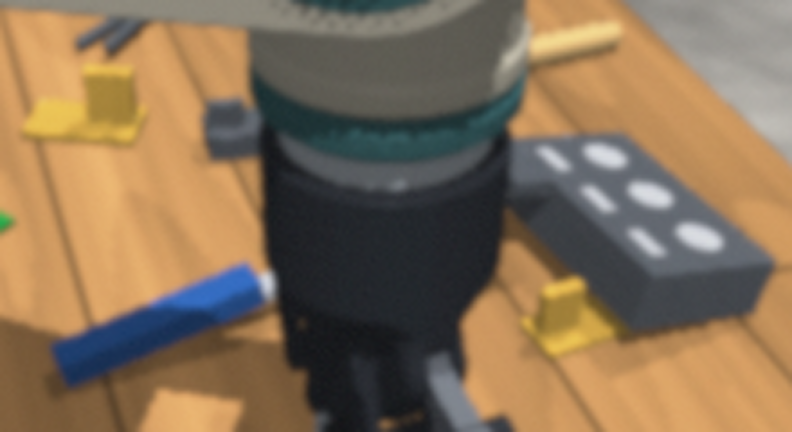

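View pics/t29.png

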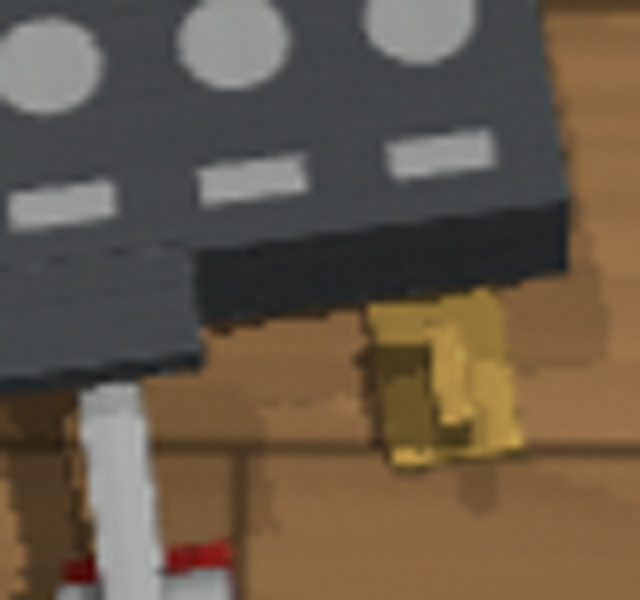

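```bash
python3 - <<'E'
from h import *
d=cam('top')
g=lambda u,v,z:ray(d,u/8-.44+270,v/8-.44+100,z)[:2]
a=g(395,466,.006);b=g(523,445,.006);v=a-b;print('width',np.linalg.norm(v),'yaw',np.degrees(np.arctan2(v[1],v[0]))-90)
m=(a+b)/2;e0=g(203,333,.0215);e1=g(567,270,.0215);w=e0-e1;yaw=np.arctan2(w[1],w[0])-np.pi/2
e=np.array([np.cos(yaw),np.sin(yaw)]);n=np.array([-e[1],e[0]])
print('edge yaw',np.degrees(yaw),'rear to edge',(e1-m)@e*1000,'-> depth',70-(e1-m)@e*1000,'offset from FR corner',(m-e1)@n*1000)
E
```

```text
width 0.03917158670236807 yaw 9.932160939073967
edge yaw 10.51815026406238 rear to edge 46.54902385485531 -> depth 23.450976145144693 offset from FR corner 41.09691621531408
```

```bash
python3 -c "
from cell import job_done,sense
print(job_done());print(sense()['time'])"
```

```text
the job is handed in; nothing more can be done
None
the job is handed in; nothing more can be done
```

The block is propped on the pry bar, with the thin brass shim under its front edge on the half without the lug. I handed in at about 29 s of the 64 s allowed, with the robot touching nothing.

**What I did**
- **Levering:** The moves can't pitch the tool. I tilted the bar about 29° toe-down in the grip by raising it with its toe caught under the lug from the side, then swung it over the fulcrum. I lowered the tail to the bench and let go, and the bar's weight holds the block.
- **Shim:** I picked the small brass shim, not the large brass one, the green one or the dark packer. I lifted it over the bar, set it down about 35 mm in front of the block and slid it in along the bench, tongue first.

**What went wrong and was mended**
- Levering dragged the block about 8 mm towards the robot and turned it about 3°.
- I pushed it back with closed fingertips on the lug's end, at up to about 14 N. After that it measured within about 1 mm of where it started, still turned about 1°.

**Last checks**
- **Shim depth:** about 23.5 mm by the top camera and about 24 mm from the arm's position. It is square to the edge within about 1° and about 49 mm to the lug-less side of the block's centre.
- **Block:** it did not move in the camera views while the shim went in or when I let go of it.
- **Disagreement:** the front edge measured about 22 mm up, not the roughly 14 mm stated, probably because the toe sits at a different depth. The shim has ample clearance.

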